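# Turn the air-tool carousel and hang the grinder on its empty hook

## Robot

A 6-joint arm with a two-finger parallel gripper is mounted at the origin on the work surface. World frame = base frame: x ahead of the robot, y to its left, z up, the work surface at z = 0. Lengths are in m, angles in rad, forces in N, time in s.
With the tool pointing down it reaches from about 0.375 to 0.9 m from the base axis. Payload 3.1 kg.
Tool frame: the origin (TCP) lies between the finger pads; the fingertips stand 11 mm ahead of it and the grasp point (between the pads) lies 8 mm behind it; z points along the fingers, y is the direction in which the jaws open and shut (so a half turn about z gives the same grasp; the last joint's range is limited). The gripper opens to 85 mm and grips with 20 to 120 N. Pads are 22 mm wide; open, the fingers measure 114 mm over their backs; the gripper's body (76 mm by 85 mm) begins 54 mm behind the grasp point. The pads swing forward as they close: fully open they stand 13 mm farther back than shut.
Start: joints at [-1.381, 0.527, 1.433, -0, 1.181, -0.178], TCP at [0.225, -0.583, 0.242] pointing down, gripper open.
Joint ranges: [-3.08, 3.08], [-0.75, 2.2], [0.22, 2.44], [-1.43, 4.57], [0, 2.65], [-2.85, 2.85]. Speed limits (rad/s): [2.79, 2.79, 3.14, 3.14, 3.14, 3.14].

## Interface

Orientations are given as a unit quaternion [x, y, z, w].
In Python, from station import manip gives the robot as it stands.
- The arm moves only by the tool move_arm, never from a script. Its argument "deltas" is a list of rows, each a list of 5 numbers: the shift along the tool's x, y, z in units of 40 cm (1.0 is 40 cm), then the turn about the tool's z in units of 0.5 rad (1.0 is 0.5 rad), then the opening in per cent of the stroke, from 0 (shut) to 100 (fully open). In form: [[x, y, z, twist, grip], ...]. A call has exactly 8 rows; each row is the pose to reach, as a shift and turn from the pose commanded when the call began, along the tool's axes at that moment; what a row does not reach only later rows make up. A row lasts 1/12 s, in which the tool goes at most 41.7 mm and 7.16 degrees, less where a joint would pass 70% of its speed; a pose out of reach is approached as far as the arm can. A call with a number of a shift or a turn outside -1 to 1 is refused whole. A call with a gripper value outside its range is refused whole. The fingers move at their own pace and stop on an object; "force" is the grip in N (left out, the last holds). Time passes only in rows, so rows that repeat a pose let the fingers close, or fill a call up. It gives the time, the measured TCP pose, the force and the opening at its end, in the units of the state.
- manip.sense(): the state, without advancing time (a new reading comes with each control period).
- manip.snapshot(name): name is "side" or "top"; returns (picture, depth): 400x640x3 uint8, red, green, blue; 400x640 float32, m along the optical axis (not along the pixel's ray), 0 where there is no reading.
- manip.get_calibration(name): a dict with "vfov" (degrees; the focal length in pixels is half the picture's height over the tangent of half this angle, whatever the lens; pixels are square), "cx", "cy" (the principal point, pixels), "D" ([k1, k2, p1, p2, k3] as OpenCV has them; the pictures are not rectified), "pose" (4x4, takes a point from camera to world coordinates). Camera axes: x right, y down, z forward; pixel columns grow to the right and rows downward; lengths in m; the calibration is good to about 2 mm. A picture is of the moment at which its call begins. get_calibration takes no time and is no camera call.
- manip.sign_off(): hands the job in, once; it reports no verdict.
The state is a dict: "t": time; "q": joint angles; "qd": joint speeds; "tau": joint torques, N m; "tcp_pos": TCP position; "tool_rot": TCP orientation; "force": force on the tool from outside, world axes, zero at the start; "ft_torque": the same for the moment, N m; "finger_gap": opening from 0.0 (shut) to 1.0 (fully open).
Only numpy, scipy, OpenCV 4.12 (cv2) and the standard library are available. Lean on these libraries where they do the work, as an engineer would, in place of code of your own. Each camera call takes 0.05 s, during which the arm holds its last target.

## Task

Turn the tool carousel steadily by its black post until it comes to its stop, with the empty hook at the gap in the yellow keeper rail; only then take the orange air grinder out of its cup and hang it upright on that hook, neck fully back between the prongs and the steel collar resting down behind their upturned tips. The hook's exact setting is not known, so feel for it gently: do not force the grinder against the rack and do not let it drop. Let go of everything and leave the oil bottle, the gauge and the wire wheel where they are.

Things in the scene. Friction and masses are not known exactly. Their poses are not given: they have to be found in the camera images.
- rack: Fixed grey base (300 mm dia, 12 mm thick) of the carousel rack; origin on the table on the turning axis, z up; -x points from the axis to the loading gap. Carousel: aluminium disc (radius 58 mm, top at 198 mm) and four forked hooks 90 degrees apart at radius 100 mm. Three hold other air tools (green, steel, grey tops at 220 mm; same shape as the orange one) fixed to the carousel; one is empty.
- rack_gap (a point): Middle of the loading gap in the yellow keeper rail, on the rack's -x axis, 138 mm from the turning axis, height 185 mm. The rail is an 8 mm bar (radius 138 mm, top at 189 mm, on four posts) round all but the gap, which spans 68 degrees either side of this point.
- carousel (a joint): Angle of the carousel about the rack's vertical axis, rad, growing anticlockwise seen from above, range -2.3 to 0. At 0 it is hard against its stop and the empty hook points into the gap. It starts between -2.1 and -0.9, so it must be turned anticlockwise. It stays where it is left: dry friction 0.18 N m (4 N at the post) plus a light drag.
- handle_post (a point): Top centre of the black upright turning post, 14 mm in diameter, 48 mm tall (heights 198 to 246 mm), standing on the carousel disc 48 mm from the axis, opposite the empty hook; moves with the carousel.
- hook_mid_setting (a point): Seat centre of the empty hook AT ITS MIDDLE SETTING: level with the prongs' top, 100 mm from the axis, height 165 mm; turns with the carousel; its -x axis points outwards. The real hook is clamped at an unknown setting, up to 9 mm further out or in along that axis AND up to 12 mm higher or lower. The collar rests on the prongs at the real seat with 2.5 mm play in and out.
- hook_slot_end (a point): Closed end of the empty hook's slot, 13.5 mm inward of the seat, also at the middle setting (the real one is shifted with the hook). Two level prongs, 10 mm wide, 6 mm thick, slot 27 mm wide and open outwards. Upturned tips 7 mm high: inner faces 20.5 mm, outer faces 26.5 mm outward of the seat. With the neck against the slot end the grinder is 2.5 mm inward of the seat.
- grinder_mid (a point): Centre (87.5 mm above its foot) of the loose orange air grinder, 175 mm tall, about 0.45 kg, upright, z up along it. From its foot: brass nut 24 mm dia (0-18 mm), steel head 34 mm dia (18-75), black neck 22 mm dia (75-120), steel collar 44 mm dia (120-126), orange grip 32 mm dia (126-175, the place to hold it). It hangs by its collar's underside.
- grinder_collar (a point): Centre of the underside of the grinder's collar, on its axis 120 mm above its foot (32.5 mm above grinder_mid). The hook is not to be loaded through it with more than 15 N in any direction.
- cup: Fixed black round cup, 52 mm outside, 39 mm inside, 50 mm tall, inner floor at 6 mm, on an 84 mm steel foot disc 4 mm thick, in which the grinder stands at the start; origin at the centre of its underside.
- oil_bottle: Bystander: amber oil bottle, 52 mm dia, 120 mm tall, red cap; origin at the centre of its underside.
- gauge: Bystander: round pressure gauge lying face up, 58 mm dia, 26 mm high, brass stem along its +x to 48 mm from the centre; origin under the centre of the dial.
- wire_wheel: Bystander: brass wire wheel lying flat, 84 mm dia, 16 mm high with a thin steel shank up to 63 mm; origin under its centre.
Things that resemble listed ones, but are neither listed nor needed, are in the scene too. What is shaped like the part that bears grinder_mid but purple is not meant.

How it is judged:
On the way:
1. the carousel is turned to its stop (within 0.05 rad) while the grinder still stands in its cup (value of joint carousel above -0.05 rad and distance of grinder_mid from where it was at the start of the episode below 0.03 m), for 0.2 s.
At the end, for the whole second after the job is handed in: The carousel is at its stop (within 0.06 rad); the grinder hangs in the empty hook, its collar within 14.5 mm sideways and 15 mm in height of the hook's middle setting, upright within 0.06 rad (so the collar lies flat behind the tips, not on them), borne by the rack, at rest and released (value of joint carousel above -0.06 rad and horizontal distance between grinder_collar and hook_mid_setting below 0.0145 m and z of grinder_collar in the frame of hook_mid_setting between -0.015 and 0.015 m and angle between grinder_mid's own z axis and vertical below 0.06 rad and contact force between grinder and rack above 1 N and contact force between grinder and the fingers below 0.1 N and linear speed of grinder below 0.03 m/s); the robot touches nothing.
It fails at once if the grinder is pressed against the rack or hook with more than 15 N (contact force between grinder and rack above 15 N).
It fails at once if the grinder is dropped: not held and moving faster than 0.25 m/s (a fall of about 3 mm) (contact force between grinder and the fingers below 0.05 N and linear speed of grinder above 0.25 m/s).
It fails at once if the carousel is spun faster than 4 rad/s (velocity of joint carousel above 4 rad/s or velocity of joint carousel below -4 rad/s).
It fails at once if the oil bottle, the gauge or the wire wheel is moved more than 15 mm (distance of any of oil_bottle, gauge, wire_wheel from where it was at the start of the episode above 0.015 m).
It also fails if it takes over 72 s, if anything falls off the work surface, if the arm or the gripper's body presses on something with over 40 N, if the wrist force passes 120 N, or if a joint passes its speed limit or range.

## Working session

There is one attempt and no reset: what is moved stays moved. The work goes in short steps, Python scripts to look and compute and a tool call to move; the robot and the scene stay as the last step left them, time stands still between calls to the robot, and variables do not carry over. Pictures are saved under pics/ and viewed, and the job is handed in when it is done.

Besides the shell and the picture viewer there is one more tool, called after "Call:" as name([rows], argument=value, ...), one row to a line, values as JSON. move_arm: Moves the arm, as the interface text tells. Its arguments: {"type":"object","properties":{"deltas":{"type":"array","items":{"type":"array","items":{"type":"number"}}},"force":{"type":"number"}},"required":["deltas"]}

```bash
mkdir -p pics; ls; python3 - <<'E'
from station import manip
import cv2,numpy as np
s=manip.sense();print(s)
for n in("side","top"):
    p,d=manip.snapshot(n);c=manip.get_calibration(n);print(n,c)
    cv2.imwrite(f"pics/{n}0.png",p[:,:,::-1]);np.save(f"{n}_d0.npy",d)
E
```

```text
pics
{'t': 0.0, 'q': array([-1.38151457e+00,  5.28467993e-01,  1.43389815e+00,  7.75714321e-06,
        1.18140049e+00, -1.78503746e-01]), 'qd': array([ 0.00028345,  0.00141491,  0.00085384, -0.0005086 ,  0.00144655,
       -0.00062291]), 'tau': array([-1.78786442e-03, -4.42357349e+01, -1.78026527e+01, -1.46628122e-04,
        8.48119555e-03,  7.55866921e-06]), 'tcp_pos': array([ 0.22461398, -0.58250429,  0.24133379]), 'tool_rot': array([ 9.83139011e-01,  1.82856509e-01, -2.27122136e-06, -1.08699611e-03]), 'force': array([-0.1352386 ,  0.37451548,  0.2574629 ]), 'ft_torque': array([-0.00076971,  0.04335729, -0.00373079]), 'finger_gap': 0.9942639441214131}
side {'vfov': 47.36689094533278, 'cx': 314.1701486144493, 'cy': 206.3519324278747, 'D': array([-0.12544871,  0.        ,  0.        ,  0.        ,  0.        ]), 'pose': array([[-0.98781496, -0.10125503,  0.11819065,  0.40973946],
       [-0.15516396,  0.69964821, -0.69743568,  0.86666301],
       [-0.01207301, -0.70727633, -0.70683409,  0.98092853],
       [ 0.        ,  0.        ,  0.        ,  1.        ]])}
top {'vfov': 43.39286964059688, 'cx': 318.8376450995878, 'cy': 201.40851176629081, 'D': array([-0.04607985,  0.        ,  0.        ,  0.        ,  0.        ]), 'pose': array([[-0.02483454, -0.99108655,  0.13088432,  0.37731994],
       [-0.99963635,  0.02324323, -0.01367208,  0.04504586],
       [ 0.01050804, -0.13117626, -0.99130337,  1.60903644],
       [ 0.        ,  0.        ,  0.        ,  1.        ]])}
```

View pics/side0.png

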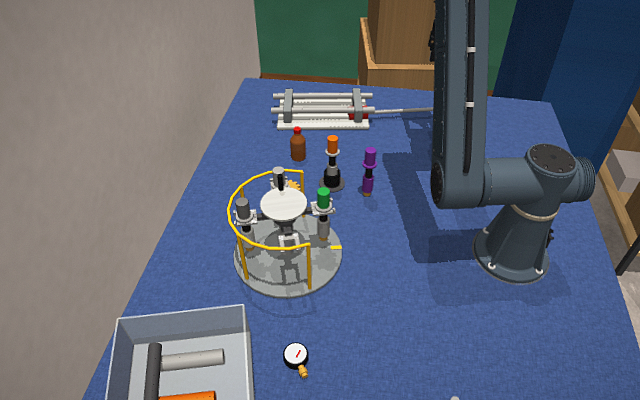

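View pics/top0.png

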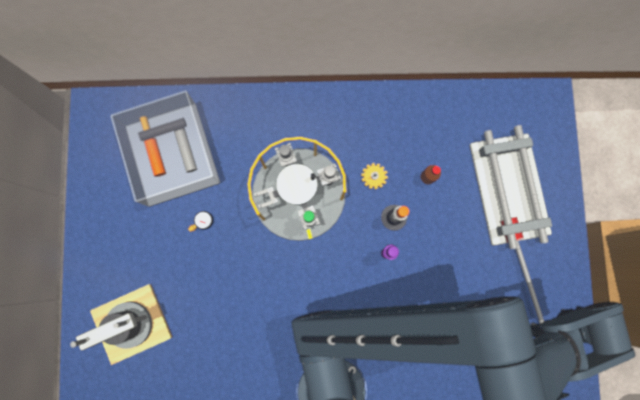

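The side view shows the carousel around (288,210), the orange grinder at (332,145) in its cup, the purple decoy at (370,160), the bottle at (298,145) and the gauge at (295,355). In the top view the rack is near (297,188), the grinder near (401,212), the wire wheel at (374,176) and the bottle at (431,174). I'll enlarge both.

```bash
cat > h.py <<'E'
import numpy as np,cv2
from station import manip
def K(c):
    f=200/np.tan(np.radians(c['vfov'])/2); return np.array([[f,0,c['cx']],[0,f,c['cy']],[0,0,1.]])
def pz(n,u,v,z):
    c=manip.get_calibration(n); x,y=cv2.undistortPoints(np.array([[[u,v]]],float),K(c),c['D'])[0,0]
    r=c['pose'][:3,:3]@[x,y,1]; o=c['pose'][:3,3]; return o+r*(z-o[2])/r[2]
def pd(n,u,v,d):
    c=manip.get_calibration(n); x,y=cv2.undistortPoints(np.array([[[u,v]]],float),K(c),c['D'])[0,0]
    return c['pose'][:3,:3]@(np.array([x,y,1])*d)+c['pose'][:3,3]
def cloud(n,d):
    c=manip.get_calibration(n); v,u=np.mgrid[:400,:640]
    p=cv2.undistortPoints(np.stack([u,v],-1).reshape(-1,1,2).astype(float),K(c),c['D']).reshape(400,640,2)
    P=np.dstack([p,np.ones((400,640))])*d[...,None]
    return P@c['pose'][:3,:3].T+c['pose'][:3,3]
def proj(n,P):
    c=manip.get_calibration(n); T=np.linalg.inv(c['pose'])
    r,_=cv2.Rodrigues(T[:3,:3]); return cv2.projectPoints(np.array(P,float).reshape(-1,1,3),r,T[:3,3],K(c),c['D'])[0].reshape(-1,2)
def crop(n,p,u0,v0,u1,v1,k,name):
    a=cv2.resize(p[v0:v1,u0:u1],None,fx=k,fy=k,interpolation=cv2.INTER_CUBIC)
    cv2.imwrite(f"pics/{name}.png",a[:,:,::-1] if n else a)
E
python3 - <<'E'
from h import *
a=cv2.imread('pics/side0.png');crop(0,a,220,120,400,300,4.4 and 3.3,'s1')
crop(0,a,220,120,400,300,3.3,'s1')
a=cv2.imread('pics/top0.png');crop(0,a,230,120,450,270,3.6,'t1')
E
```

```text
(no output)
```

View pics/s1.png

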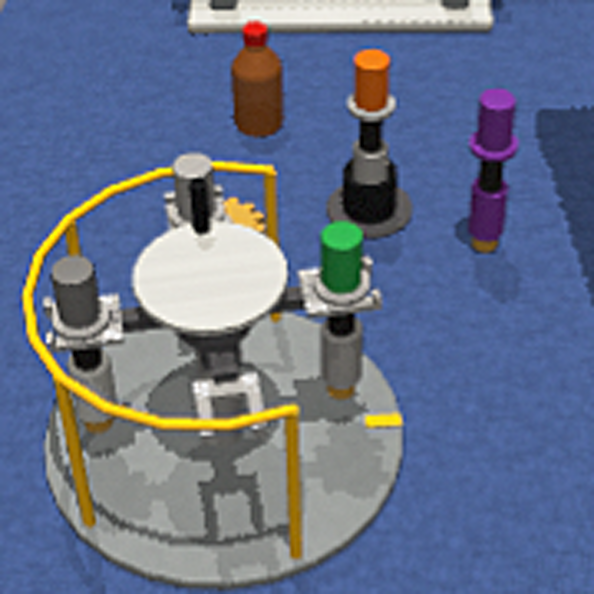

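View pics/t1.png

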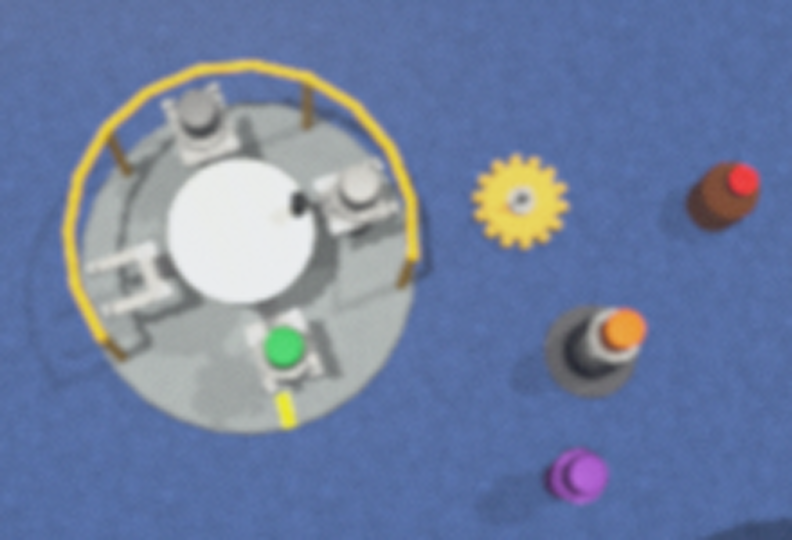

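```bash
cat > m0.py <<'E'
from h import *
def circ(P):
    A=np.c_[2*P[:,:2],np.ones(len(P))];s=np.linalg.lstsq(A,(P[:,:2]**2).sum(1),rcond=None)[0]
    return s[:2],np.sqrt(s[2]+s[:2]@s[:2])
E
python3 - <<'E'
from m0 import *
out={}
for n in('top','side'):
    im=cv2.imread(f'pics/{n}0.png');d=np.load(f'{n}_d0.npy');C=cloud(n,d);hsv=cv2.cvtColor(im,cv2.COLOR_BGR2HSV).astype(int);H,S,V=hsv[...,0],hsv[...,1],hsv[...,2]
    near=(np.hypot(C[...,0]-.46,C[...,1]-.1)<.25)
    print(n)
    # disc top
    m=(abs(C[...,2]-.198)<.006)&(S<40)&(V>170)&near
    P=C[m]; print('disc',m.sum(),P.mean(0),(P.max(0)+P.min(0))/2,P.max(0)-P.min(0))
    m=(H>18)&(H<32)&(S>150)&near&(C[...,2]>.17)&(C[...,2]<.2)
    if m.sum()>20: print('rail',m.sum(),circ(C[m]),C[m][:,2].mean())
    m=(H>18)&(H<34)&(S>120)&near&(abs(C[...,2]-.012)<.006)
    print('mark',m.sum(),C[m].mean(0) if m.any() else 0)
    for nm,h0,h1 in(('orange',5,14),('green',50,75),('purple',140,160)):
        m=(H>=h0)&(H<=h1)&(S>150)&(C[...,2]>.12)&(C[...,2]<.25)&(d>0)
        if not m.any(): print(nm,'none');continue
        P=C[m];zt=np.percentile(P[:,2],95);Q=P[P[:,2]>zt-.006]
        print(nm,m.sum(),zt,Q.mean(0),(Q.max(0)+Q.min(0))/2,Q.max(0)-Q.min(0))
E
```

```text
top
disc 1169 [0.61459923 0.09013646 0.19718221] [0.6160353  0.08932529 0.19798123] [0.11538389 0.11430282 0.01193815]
rail 124 (array([0.61544659, 0.08816407]), np.float64(0.13645891005322403)) 0.18753166306497607
mark 27 [0.48740788 0.06283511 0.01283127]
orange 15 0.18291729681675645 [ 0.53191323 -0.20795393  0.18057712] [ 0.53088067 -0.21393377  0.18028684] [0.02571303 0.02684684 0.00533422]
green 59 0.22331711186340014 [0.52104832 0.055121   0.22036543] [0.52026877 0.05554802 0.22142005] [0.02263484 0.01958386 0.00804645]
purple none
side
disc 1182 [0.61784101 0.09312145 0.19675665] [0.61806893 0.08919772 0.19702755] [0.11342822 0.11653481 0.00967325]
rail 264 (array([0.61664872, 0.09205935]), np.float64(0.136519940408412)) 0.18598622481488572
mark 59 [0.52266781 0.06763877 0.01156133]
orange 140 0.1807072197539889 [ 0.53319484 -0.21246831  0.1788073 ] [ 0.53402635 -0.21548798  0.1789074 ] [0.02632276 0.03098521 0.00683278]
green 221 0.22008102379680694 [0.52345315 0.06076301 0.21823761] [0.5239607  0.05971481 0.21828952] [0.02910503 0.03364045 0.00820041]
purple 219 0.17514544571790874 [ 0.42092022 -0.17661248  0.17357409] [ 0.42050409 -0.1779354   0.17353141] [0.02618145 0.03119606 0.00863808]
```

```bash
python3 - <<'E'
from h import *
# manual top picks: crop t1 scale 3.6 origin (230,120)
f=lambda x,y:(230+x/3.6,120+y/3.6)
g=lambda x,y:(220+x/3.3,120+y/3.3)
for nm,p,z in(('disc',(240,231),.198),('markin',(283,394),.012),('markout',(291,427),.012),('orange top',(623,329),.181),('cupdisc',(590,350),.004),('green',(284,346),.220),('post',(297,203),.246),('wheel',(520,201),.016),('bottlecap',(743,180),.12),('basering L',(80,300),.012)):
    print(nm,pz('top',*f(*p),z))
for nm,p,z in(('disc',(210,277),.198),('markin',(365,420),.012),('markout',(400,420),.012),('orange top',(372,61),.181),('green',(342,236),.220),('post',(197,185),.246),('bottle cap',(256,28),.12),('grey',(73,268),.22)):
    print(nm,pz('side',*g(*p),z))
print('gauge',pz('side',295,353,.026))
E
```

```text
disc [0.61454381 0.08739035 0.198     ]
markin [0.49900204 0.05778091 0.012     ]
markout [0.4696952  0.05137965 0.012     ]
orange top [ 0.53134964 -0.21534632  0.181     ]
cupdisc [ 0.53228973 -0.21714375  0.004     ]
green [0.52020223 0.05452653 0.22      ]
post [0.62716468 0.04196776 0.246     ]
wheel [ 0.66661269 -0.1582651   0.016     ]
bottlecap [ 0.6615094  -0.33386216  0.12      ]
basering L [0.58696719 0.23639415 0.012     ]
disc [0.61588683 0.09659701 0.198     ]
markin [0.50205971 0.06195901 0.012     ]
markout [0.47309492 0.05774972 0.012     ]
orange top [ 0.53334851 -0.20775484  0.181     ]
green [0.52205955 0.06195071 0.22      ]
post [0.63249533 0.04991263 0.246     ]
bottle cap [ 0.66227329 -0.32761675  0.12      ]
grey [0.7109987  0.12339042 0.22      ]
gauge [0.5394647  0.39505953 0.026     ]
```

```bash
python3 - <<'E'
from m0 import *
f=lambda x,y:(230+x/3.6,120+y/3.6)
g=lambda x,y:(220+x/3.3,120+y/3.3)
c=np.array([.6155,.0895])
for n,p in(('top',f(413,262)),('top',f(103,341)),('side',g(273,171)),('side',g(294,409))):
    q=pz(n,*p,.185)[:2]-c;print(n,np.hypot(*q),np.degrees(np.arctan2(q[1],q[0])))
q=np.array([.4714,.0546])-c;print(np.hypot(*q),np.degrees(np.arctan2(q[1],q[0])))
# rail by pixels (colour), project at z=.185 , fit
for n in('top','side'):
    im=cv2.imread(f'pics/{n}0.png');d=np.load(f'{n}_d0.npy');C=cloud(n,d);hsv=cv2.cvtColor(im,cv2.COLOR_BGR2HSV).astype(int);H,S,V=hsv[...,0],hsv[...,1],hsv[...,2]
    m=(H>18)&(H<34)&(S>140)&(np.hypot(C[...,0]-.615,C[...,1]-.09)<.2)&(V>150)
    v,u=np.nonzero(m);P=np.array([pz(n,a,b,.185) for a,b in zip(u,v)]);r=np.hypot(*(P[:,:2]-c).T);P=P[abs(r-.138)<.012]
    print(n,len(P),circ(P)); 
    a=np.degrees(np.arctan2(P[:,1]-c[1],P[:,0]-c[0]));print('min/max',np.percentile(a,[0,1,99,100]))
    # bases: green/post/tool picks
E
cat > plan.py <<'E'
import sys
from h import *
# usage: plan.py x y z psi_deg -> shifts in tool units from commanded pose (measured)
def yaw(s): 
    from scipy.spatial.transform import Rotation as R
    return R.from_quat(s['tool_rot']).as_matrix()
s=manip.sense();M=yaw(s);ps=np.degrees(np.arctan2(M[1,0],M[0,0]))
print('t',round(s['t'],2),'tcp',s['tcp_pos'].round(4),'psi',ps.round(2),'F',s['force'].round(2),'gap',round(s['finger_gap'],3),'q',s['q'].round(2),'tilt',M[:2,2].round(4))
if len(sys.argv)>1:
    t=np.array(list(map(float,sys.argv[1:5])));d=t[:3]-s['tcp_pos'];dp=(t[3]-ps+180)%360-180
    if len(sys.argv)>5: dp=t[3]-ps+float(sys.argv[5])
    print('shift units',(M.T@d/.4).round(3),'twist units',round(-np.radians(dp)/.5,3))
E
python3 plan.py .628 .043 .32 104
```

```text
top 0.1414815811983623 -100.98290380868642
top 0.13722260262438296 127.931632562653
side 0.13474808287326448 -99.43255080930834
side 0.13882743158754013 125.20459739876918
0.14826604466296395 -166.3855238324238
top 332 (array([0.6147683 , 0.08780575]), np.float64(0.13746150075172614))
min/max [-168.01885773 -167.61908882  125.61286924  127.54250986]
side 528 (array([0.61873942, 0.09025222]), np.float64(0.13688431142467808))
min/max [-99.83529449 -96.97526911 123.85971273 125.64230478]
t 0.1 tcp [ 0.2246 -0.5826  0.2414] psi 21.07 F [0.09 0.51 0.38] gap 0.998 q [-1.38  0.53  1.43 -0.    1.18 -0.18] tilt [-0.0004  0.0019]
shift units [ 1.503 -1.097 -0.194] twist units -2.895
```

Call:
move_arm([
  [0.02,-0.015,-0.06,-0.12,100],
  [0.08,-0.06,-0.12,-0.24,100],
  [0.15,-0.11,-0.17,-0.37,100],
  [0.22,-0.16,-0.2,-0.5,100],
  [0.29,-0.21,-0.2,-0.62,100],
  [0.37,-0.27,-0.2,-0.75,100],
  [0.45,-0.33,-0.2,-0.87,100],
  [0.53,-0.39,-0.2,-1,100],
])

```text
t: 0.77
tcp_pos: [0.3669, -0.3595, 0.3221]
tool_rot: [0.907, 0.421, 0.0, -0.0]
force: [1.0, -0.1, 0.8]
finger_gap: 1.002
```

```bash
python3 plan.py .628 .043 .32 104
```

```text
t 0.77 tcp [ 0.3669 -0.3595  0.3221] psi 49.85 F [ 0.98 -0.12  0.84] gap 1.002 q [-0.99  0.28  1.6   0.    1.25 -0.29] tilt [-0.0002  0.0006]
shift units [ 1.19  -0.15   0.006] twist units -1.89
```

Call:
move_arm([
  [0.09,-0.01,0,-0.12,100],
  [0.18,-0.02,0,-0.25,100],
  [0.27,-0.03,0,-0.37,100],
  [0.36,-0.045,0,-0.5,100],
  [0.45,-0.06,0,-0.62,100],
  [0.54,-0.07,0,-0.75,100],
  [0.63,-0.08,0,-0.87,100],
  [0.72,-0.09,0,-1,100],
])

```text
t: 1.43
tcp_pos: [0.5256, -0.1165, 0.322]
tool_rot: [0.774, 0.633, -0.0, -0.0]
force: [0.7, 0.2, 0.2]
finger_gap: 1.004
```

```bash
python3 plan.py .628 .043 .32 104
```

```text
t 1.43 tcp [ 0.5256 -0.1165  0.322 ] psi 78.55 F [0.65 0.15 0.19] gap 1.004 q [-0.43  0.32  1.55 -0.    1.27 -0.23] tilt [-0.0008  0.0002]
shift units [0.442 0.172 0.005] twist units -0.888
```

Call:
move_arm([
  [0.06,0.02,0,-0.12,100],
  [0.12,0.045,0,-0.24,100],
  [0.18,0.07,0,-0.36,100],
  [0.24,0.095,0,-0.48,100],
  [0.31,0.12,0,-0.6,100],
  [0.37,0.145,0,-0.72,100],
  [0.43,0.165,0,-0.84,100],
  [0.442,0.172,0.005,-0.89,100],
])

```text
t: 2.1
tcp_pos: [0.6296, 0.0444, 0.32]
tool_rot: [0.614, 0.789, 0.001, -0.0]
force: [-0.6, 0.4, 0.6]
finger_gap: 1.001
```

```bash
cat > shot.py <<'E'
import sys
from h import *
# shot.py name tag u0 v0 u1 v1 k
n,t=sys.argv[1:3];u0,v0,u1,v1=map(int,sys.argv[3:7]);p,d=manip.snapshot(n);cv2.imwrite(f'pics/{t}_full.png',p[:,:,::-1]);np.save(t+'_d.npy',d);crop(1,p,u0,v0,u1,v1,float(sys.argv[7]),t)
E
python3 plan.py .628 .043 .23 104; python3 shot.py side a1 200 100 400 300 3
```

```text
t 2.1 tcp [0.6296 0.0444 0.32  ] psi 104.19 F [-0.57  0.4   0.6 ] gap 1.001 q [-0.11  0.46  1.32  0.    1.36 -0.36] tilt [0.001  0.0017]
shift units [-0.003 -0.005  0.225] twist units 0.007
```

View pics/a1.png

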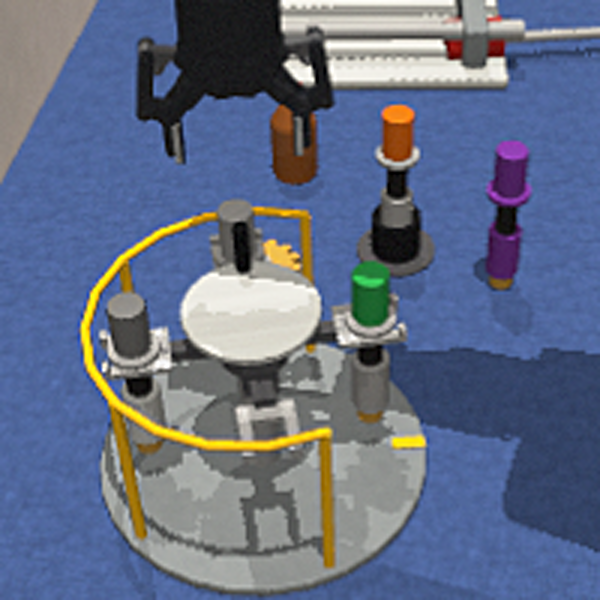

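The open fingers stand above the post: pads at (178,150) and (300,140) in the crop, post at (238,235). I'll go down around it.

Call:
move_arm([
  [-0.003,-0.005,0.05,0,100],
  [-0.003,-0.005,0.11,0,100],
  [-0.003,-0.005,0.16,0,100],
  [-0.003,-0.005,0.2,0,100],
  [-0.003,-0.005,0.225,0,100],
  [-0.003,-0.005,0.225,0,70],
  [-0.003,-0.005,0.225,0,45],
  [-0.003,-0.005,0.225,0,45],
])

```text
t: 2.82
tcp_pos: [0.6272, 0.0387, 0.2314]
tool_rot: [0.617, 0.787, 0.0, 0.001]
force: [-0.8, 0.1, 0.1]
finger_gap: 0.6
```

```bash
python3 plan.py; python3 shot.py side a2 200 100 400 300 3
```

```text
t 2.82 tcp [0.6272 0.0387 0.2314] psi 103.83 F [-0.76  0.09  0.1 ] gap 0.6 q [-0.12  0.54  1.44 -0.    1.16 -0.36] tilt [ 0.002  -0.0004]
```

View pics/a2.png

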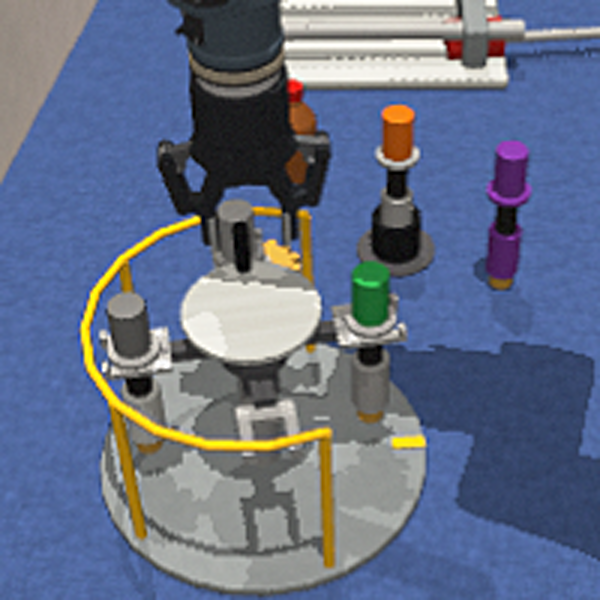

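```bash
python3 - <<'E'
from h import *
P=[[.6272,.0387,.2204],[.627,.0425,.246],[.627,.0425,.198],[.6272,.0387,.25]]
print((proj('side',P)-[200,100])*3)
a=cv2.imread('pics/a2_full.png');crop(0,a,245,145,315,200,10,'a2z')
E
```

```text
[[250.0731546  243.10424603]
 [247.52874667 222.8965029 ]
 [250.96414471 265.89571262]
 [247.94319211 216.17190085]]
```

View pics/a2z.png

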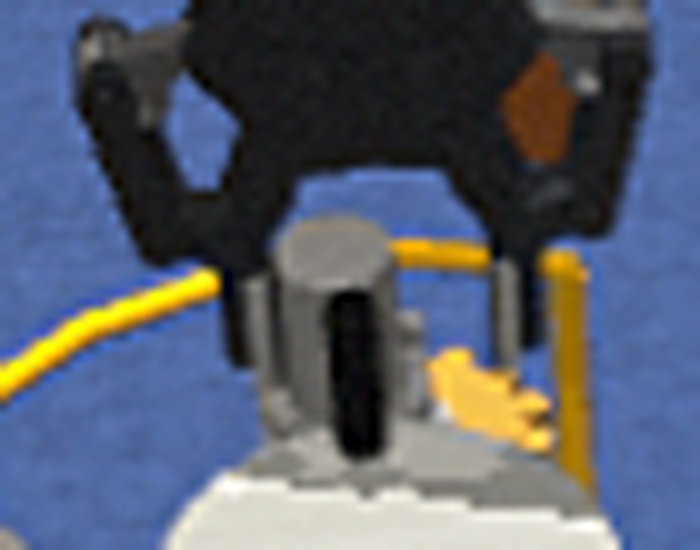

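The post sits between the pads, about 6 mm toward the +x finger: post top at crop (351,298), pads at (260,320) and (505,320). I'll centre the fingers on the arc, narrow them, then sweep.

```bash
cat > arc.py <<'E'
import sys
from h import *
from scipy.spatial.transform import Rotation as R
# arc.py phi0 step z r : 8 rows
s=manip.sense();M=R.from_quat(s['tool_rot']).as_matrix();ps=np.degrees(np.arctan2(M[1,0],M[0,0]))
c=np.array([.6155,.0895]);p0,st,z,r=map(float,sys.argv[1:5])
print('phi now',np.degrees(np.arctan2(*(s['tcp_pos'][:2]-c)[::-1])),'r',np.hypot(*(s['tcp_pos'][:2]-c)),'psi',ps,s['tcp_pos'],s['force'].round(1),s['finger_gap'])
for i in range(1,9):
    f=p0+st*i;a=np.radians(f);t=np.r_[c+r*np.array([np.cos(a),np.sin(a)]),z]
    d=M.T@(t-s['tcp_pos'])/.4;tw=-np.radians((f+180-ps+180)%360-180)/.5
    print([round(x,3) for x in d]+[round(tw,2)])
E
python3 arc.py -73 0 .23 .048|head -2
```

```text
phi now -76.77756583738694 r 0.05202329373175412 psi 103.84266879170633 [0.6273994  0.03885587 0.23172854] [ 0.2 -0.8  1.4] 0.5160166145240453
[np.float64(0.01), np.float64(0.008), np.float64(0.004), np.float64(-0.11)]
```

Call:
move_arm([
  [0.005,0.004,0.002,-0.05,45],
  [0.01,0.008,0.004,-0.11,40],
  [0.01,0.008,0.004,-0.11,35],
  [0.01,0.008,0.004,-0.11,30],
  [0.01,0.008,0.004,-0.11,30],
  [0.01,0.008,0.004,-0.11,30],
  [0.01,0.008,0.004,-0.11,30],
  [0.01,0.008,0.004,-0.11,30],
], force=20)

```text
t: 3.53
tcp_pos: [0.6287, 0.0439, 0.2288]
tool_rot: [0.595, 0.804, 0.0, 0.0]
force: [0.6, -0.0, -0.5]
finger_gap: 0.3
```

```bash
python3 arc.py -73 3.4 .23 .048;  python3 shot.py side a3 245 145 315 200 10
```

```text
phi now -73.82031200334875 r 0.04750784894558029 psi 107.01210179386773 [0.62873809 0.04387382 0.22875677] [ 0.6 -0.  -0.5] 0.30003040412265297
[np.float64(-0.001), np.float64(0.009), np.float64(-0.003), np.float64(-0.12)]
[np.float64(-0.0), np.float64(0.016), np.float64(-0.003), np.float64(-0.24)]
[np.float64(0.001), np.float64(0.023), np.float64(-0.003), np.float64(-0.36)]
[np.float64(0.002), np.float64(0.03), np.float64(-0.003), np.float64(-0.47)]
[np.float64(0.004), np.float64(0.037), np.float64(-0.003), np.float64(-0.59)]
[np.float64(0.006), np.float64(0.044), np.float64(-0.003), np.float64(-0.71)]
[np.float64(0.009), np.float64(0.05), np.float64(-0.003), np.float64(-0.83)]
[np.float64(0.012), np.float64(0.057), np.float64(-0.003), np.float64(-0.95)]
```

View pics/a3.png

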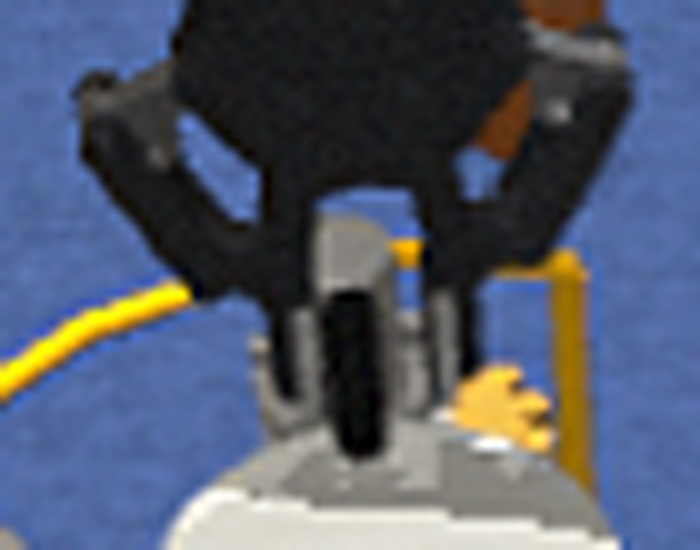

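The post stands between the narrowed pads at crop (352,370), so I can start the sweep.

Call:
move_arm([
  [-0.001,0.008,0,-0.12,30],
  [0,0.015,0,-0.24,30],
  [0.001,0.022,0,-0.36,30],
  [0.002,0.03,0,-0.47,30],
  [0.004,0.037,0,-0.59,30],
  [0.006,0.044,0,-0.71,30],
  [0.009,0.05,0,-0.83,30],
  [0.012,0.057,0,-0.95,30],
])

```text
t: 4.25
tcp_pos: [0.647, 0.0535, 0.2286]
tool_rot: [0.387, 0.922, -0.003, -0.002]
force: [-4.6, -5.4, 2.8]
finger_gap: 0.3
```

```bash
python3 arc.py -46 3.4 .23 .048;  python3 shot.py side a4 200 100 400 300 3
```

```text
phi now -48.82181521706302 r 0.04789247742431813 psi 134.41373962938133 [0.64703255 0.05345298 0.228557  ] [-4.6 -5.4  2.8] 0.3001631018501189
[np.float64(-0.0), np.float64(0.013), np.float64(-0.004), np.float64(-0.1)]
[np.float64(0.0), np.float64(0.02), np.float64(-0.004), np.float64(-0.22)]
[np.float64(0.001), np.float64(0.027), np.float64(-0.004), np.float64(-0.34)]
[np.float64(0.003), np.float64(0.034), np.float64(-0.004), np.float64(-0.46)]
[np.float64(0.005), np.float64(0.041), np.float64(-0.004), np.float64(-0.58)]
[np.float64(0.007), np.float64(0.048), np.float64(-0.004), np.float64(-0.7)]
[np.float64(0.009), np.float64(0.054), np.float64(-0.004), np.float64(-0.82)]
[np.float64(0.012), np.float64(0.061), np.float64(-0.004), np.float64(-0.94)]
```

View pics/a4.png

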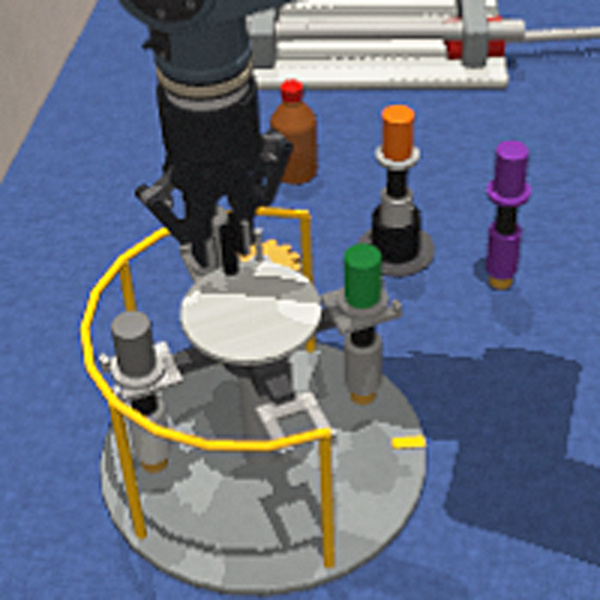

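It turns with the post: the empty hook has moved to crop (290,420). The push is about 7 N.

Call:
move_arm([
  [0,0.008,0,-0.11,30],
  [0,0.015,0,-0.23,30],
  [0.001,0.022,0,-0.35,30],
  [0.003,0.03,0,-0.47,30],
  [0.005,0.037,0,-0.59,30],
  [0.007,0.044,0,-0.71,30],
  [0.009,0.05,0,-0.83,30],
  [0.012,0.057,0,-0.95,30],
])

```text
t: 4.97
tcp_pos: [0.6613, 0.0721, 0.2286]
tool_rot: [0.16, 0.987, -0.002, -0.001]
force: [-1.4, -6.4, 1.8]
finger_gap: 0.301
```

```bash
python3 arc.py -20 3.4 .23 .048
```

```text
phi now -20.809196698969387 r 0.04899457622993816 psi 161.55959349569585 [0.66129859 0.07209433 0.22859121] [-1.4 -6.4  1.8] 0.30117787201884594
[np.float64(0.002), np.float64(0.009), np.float64(-0.004), np.float64(-0.06)]
[np.float64(0.003), np.float64(0.016), np.float64(-0.004), np.float64(-0.18)]
[np.float64(0.004), np.float64(0.023), np.float64(-0.004), np.float64(-0.3)]
[np.float64(0.005), np.float64(0.03), np.float64(-0.004), np.float64(-0.42)]
[np.float64(0.007), np.float64(0.037), np.float64(-0.004), np.float64(-0.54)]
[np.float64(0.009), np.float64(0.044), np.float64(-0.004), np.float64(-0.66)]
[np.float64(0.011), np.float64(0.05), np.float64(-0.004), np.float64(-0.78)]
[np.float64(0.014), np.float64(0.057), np.float64(-0.004), np.float64(-0.9)]
```

Call:
move_arm([
  [0.001,0.008,0,-0.07,30],
  [0.002,0.015,0,-0.18,30],
  [0.003,0.022,0,-0.3,30],
  [0.004,0.029,0,-0.42,30],
  [0.006,0.036,0,-0.54,30],
  [0.008,0.043,0,-0.66,30],
  [0.01,0.05,0,-0.78,30],
  [0.013,0.056,0,-0.9,30],
])

```text
t: 5.63
tcp_pos: [0.6646, 0.095, 0.2286]
tool_rot: [-0.064, 0.998, -0.002, -0.0]
force: [-0.2, -6.8, -0.2]
finger_gap: 0.302
```

```bash
python3 arc.py 7 1.6 .23 .048;  python3 shot.py side a5 200 100 400 300 3
```

```text
phi now 6.360556499600812 r 0.049434218849639645 psi -172.6691072057709 [0.66462992 0.09497656 0.22861854] [-0.2 -6.8 -0.2] 0.3021370455743834
[np.float64(0.004), np.float64(0.005), np.float64(-0.003), np.float64(-0.04)]
[np.float64(0.004), np.float64(0.008), np.float64(-0.003), np.float64(-0.1)]
[np.float64(0.004), np.float64(0.011), np.float64(-0.004), np.float64(-0.16)]
[np.float64(0.004), np.float64(0.015), np.float64(-0.004), np.float64(-0.21)]
[np.float64(0.005), np.float64(0.018), np.float64(-0.004), np.float64(-0.27)]
[np.float64(0.005), np.float64(0.021), np.float64(-0.004), np.float64(-0.32)]
[np.float64(0.006), np.float64(0.025), np.float64(-0.004), np.float64(-0.38)]
[np.float64(0.006), np.float64(0.028), np.float64(-0.004), np.float64(-0.44)]
```

View pics/a5.png

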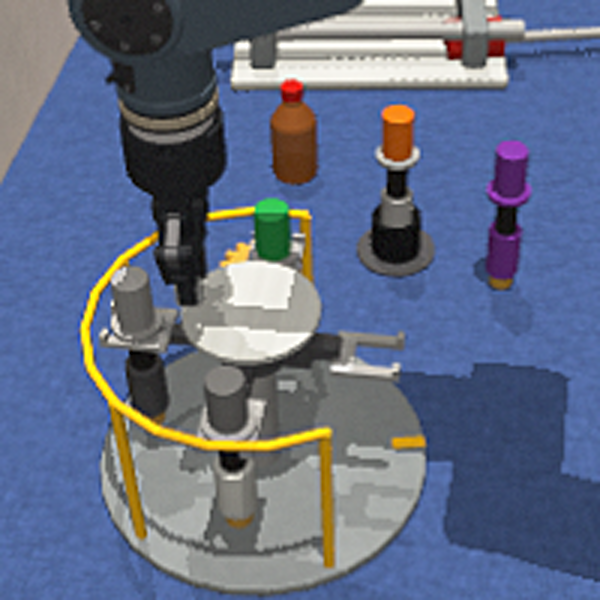

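The empty hook now points toward the gap at (375,355), a few degrees short of the marker. I'll take the last part slowly.

Call:
move_arm([
  [0,0.003,0,-0.05,30],
  [0,0.006,0,-0.1,30],
  [0,0.009,0,-0.15,30],
  [0.001,0.012,0,-0.2,30],
  [0.001,0.015,0,-0.25,30],
  [0.001,0.018,0,-0.3,30],
  [0.002,0.02,0,-0.33,30],
  [0.002,0.022,0,-0.36,30],
])

```text
t: 6.35
tcp_pos: [0.6626, 0.1049, 0.2287]
tool_rot: [-0.153, 0.988, -0.001, -0.0]
force: [0.8, -9.6, -0.7]
finger_gap: 0.297
```

```bash
python3 arc.py 18 1.6 .23 .048;  python3 shot.py side a6 200 100 400 300 3
```

```text
phi now 18.15918053744357 r 0.0495193145290773 psi -162.35845277528293 [0.66255297 0.10493309 0.22866836] [ 0.8 -9.6 -0.7] 0.29699053289345034
[np.float64(0.004), np.float64(0.003), np.float64(-0.003), np.float64(-0.07)]
[np.float64(0.004), np.float64(0.006), np.float64(-0.003), np.float64(-0.12)]
[np.float64(0.004), np.float64(0.01), np.float64(-0.003), np.float64(-0.18)]
[np.float64(0.005), np.float64(0.013), np.float64(-0.003), np.float64(-0.24)]
[np.float64(0.005), np.float64(0.016), np.float64(-0.003), np.float64(-0.29)]
[np.float64(0.006), np.float64(0.02), np.float64(-0.003), np.float64(-0.35)]
[np.float64(0.006), np.float64(0.023), np.float64(-0.003), np.float64(-0.4)]
[np.float64(0.007), np.float64(0.026), np.float64(-0.003), np.float64(-0.46)]
```

View pics/a6.png

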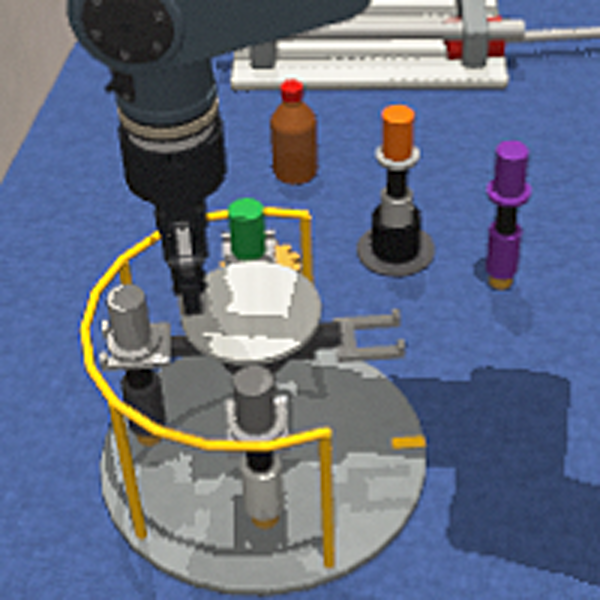

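Call:
move_arm([
  [0,0.001,0,-0.02,30],
  [0,0.002,0,-0.03,30],
  [0,0.003,0,-0.04,30],
  [0,0.004,0,-0.05,30],
  [0,0.005,0,-0.06,30],
  [0,0.006,0,-0.07,30],
  [0,0.006,0,-0.07,30],
  [0,0.006,0,-0.07,30],
])

```text
t: 7.07
tcp_pos: [0.6621, 0.1048, 0.2286]
tool_rot: [-0.17, 0.985, -0.003, -0.0]
force: [0.5, -12.6, -0.4]
finger_gap: 0.298
```

```bash
python3 arc.py 18 1.6 .23 .048|head -1;  python3 shot.py side a7 200 100 400 300 3
```

```text
phi now 18.161529283876924 r 0.049081610823912304 psi -160.43683263162765 [0.66213644 0.10479859 0.22861113] [  0.5 -12.6  -0.4] 0.29773727237982417
```

View pics/a7.png

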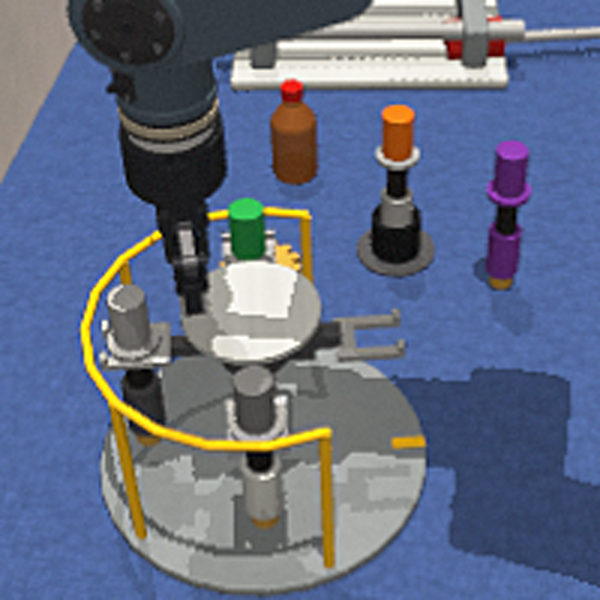

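The arm stopped while the push rose to 12.6 N and the picture didn't change: hook at (370,335), pointing at the marker side. The carousel is at its stop. I'll back off to centre, open and lift.

Call:
move_arm([
  [0,-0.008,0,0,30],
  [0,-0.015,0,0,32],
  [0,-0.017,0,0,50],
  [0,-0.017,0,0,60],
  [0,-0.017,-0.03,0,60],
  [0,-0.017,-0.08,0,60],
  [0,-0.017,-0.15,0,80],
  [0,-0.017,-0.23,0,80],
])

```text
t: 7.78
tcp_pos: [0.6629, 0.1029, 0.321]
tool_rot: [-0.17, 0.985, 0.001, -0.002]
force: [0.8, 0.2, 0.1]
finger_gap: 0.797
```

```bash
python3 plan.py .532 -.213 .30 104;python3 shot.py side a8 200 100 400 300 3
```

```text
t 7.78 tcp [0.6629 0.1029 0.321 ] psi -160.4 F [0.84 0.17 0.05] gap 0.797 q [-0.01  0.52  1.21  0.    1.41 -1.93] tilt [-0.0033  0.001 ]
shift units [ 0.573 -0.634  0.053] twist units 3.337
```

View pics/a8.png

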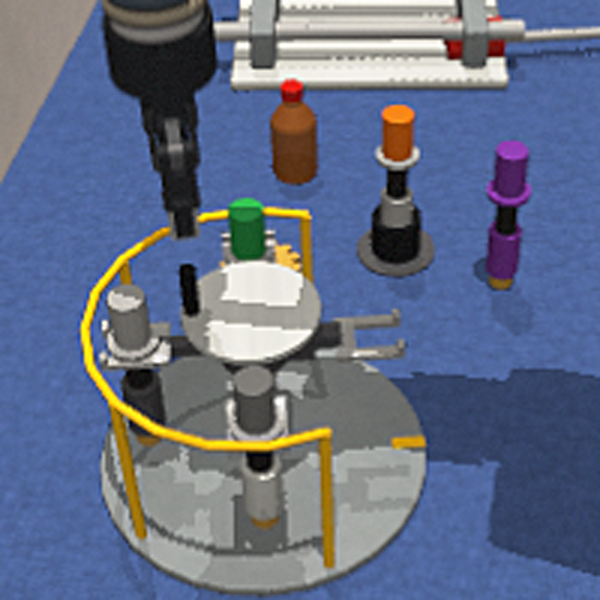

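Released, with the post at (190,290) and the hook still at the stop. Next is the grinder.

```bash
python3 plan.py .532 -.214 .30 -166.5
```

```text
t 7.83 tcp [0.6669 0.103  0.3303] psi -160.38 F [1.22 0.14 4.47] gap 0.803 q [-0.01  0.52  1.2   0.    1.41 -1.93] tilt [0.0129 0.0008]
shift units [ 0.585 -0.633  0.071] twist units 0.214
```

Call:
move_arm([
  [0.04,-0.04,0,0.03,90],
  [0.11,-0.12,0,0.06,100],
  [0.18,-0.2,0,0.09,100],
  [0.25,-0.275,0,0.12,100],
  [0.315,-0.35,0,0.15,100],
  [0.38,-0.425,0,0.18,100],
  [0.45,-0.5,0,0.21,100],
  [0.515,-0.57,0,0.21,100],
])

```text
t: 8.5
tcp_pos: [0.5455, -0.1831, 0.3219]
tool_rot: [-0.118, 0.993, -0.0, 0.001]
force: [1.6, -0.3, 0.1]
finger_gap: 0.998
```

```bash
python3 plan.py .532 -.214 .25 -166.5
```

```text
t 8.5 tcp [ 0.5455 -0.1831  0.3219] psi -166.46 F [ 1.63 -0.25  0.07] gap 0.998 q [-0.52  0.38  1.46  0.    1.3  -2.33] tilt [ 0.0019 -0.0004]
shift units [ 0.051 -0.067  0.18 ] twist units 0.002
```

Call:
move_arm([
  [0.03,-0.04,0,0,100],
  [0.048,-0.063,0.02,0,100],
  [0.048,-0.063,0.06,0,100],
  [0.048,-0.063,0.11,0,100],
  [0.048,-0.063,0.15,0,100],
  [0.048,-0.063,0.17,0,100],
  [0.048,-0.063,0.17,0,100],
  [0.048,-0.063,0.17,0,100],
])

```text
t: 9.17
tcp_pos: [0.5338, -0.2101, 0.2527]
tool_rot: [-0.118, 0.993, 0.0, 0.0]
force: [0.8, 0.1, 0.6]
finger_gap: 1.001
```

```bash
python3 plan.py .532 -.214 .15 -166.5;python3 shot.py side b1 260 70 400 200 5;python3 shot.py top b2 230 120 450 270 3.6
```

```text
t 9.17 tcp [ 0.5338 -0.2101  0.2527] psi -166.41 F [0.78 0.08 0.59] gap 1.001 q [-0.57  0.45  1.55  0.    1.14 -2.38] tilt [-0.      0.0005]
shift units [ 0.007 -0.008  0.257] twist units 0.003
```

View pics/b1.png

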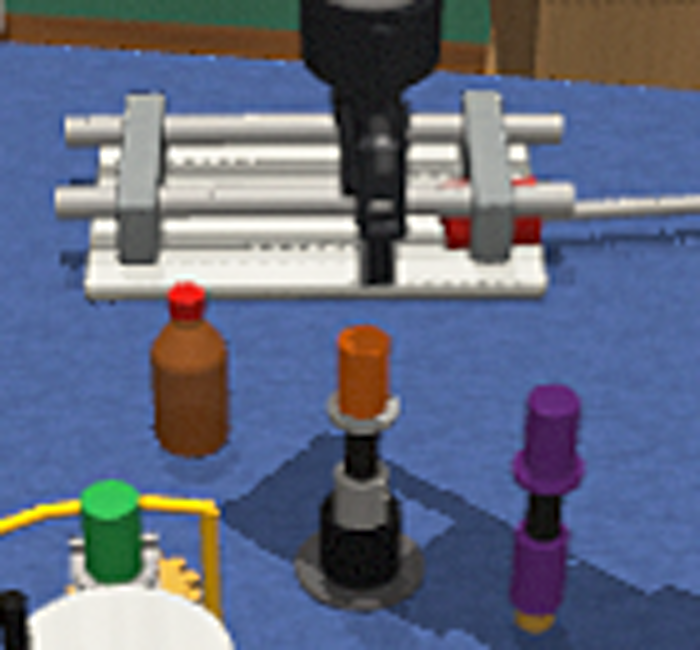

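View pics/b2.png

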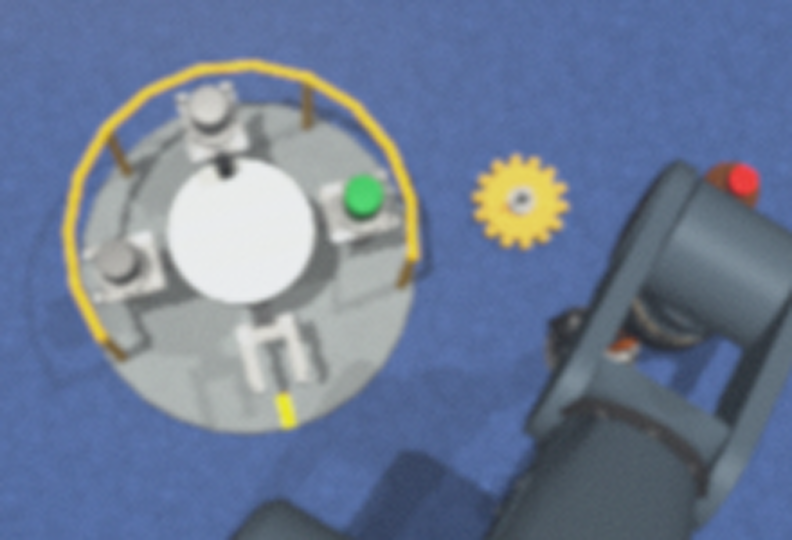

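In the side view the gripper is above the orange grip, whose top is at crop (364,338). In the top view the hook faces the marker, with its fork at about (272,350). I'll check alignment and measure the hook.

```bash
python3 - <<'E'
from h import *
print((proj('side',[[.5338,-.2101,.181],[.532,-.214,.181],[.532,-.216,.181],[.532,-.214,.242],[.532,-.214,.132]])-[260,70])*5)
a=cv2.imread('pics/b2_full.png');crop(0,a,285,200,325,245,16,'b2z')
a=cv2.imread('pics/a8_full.png');crop(0,a,290,190,350,235,12,'a8z')
E
```

```text
[[363.37477207 339.98832033]
 [367.25504833 336.31843693]
 [367.67914459 334.30966657]
 [369.01499863 249.51395955]
 [365.8937714  402.34805027]]
```

View pics/b2z.png

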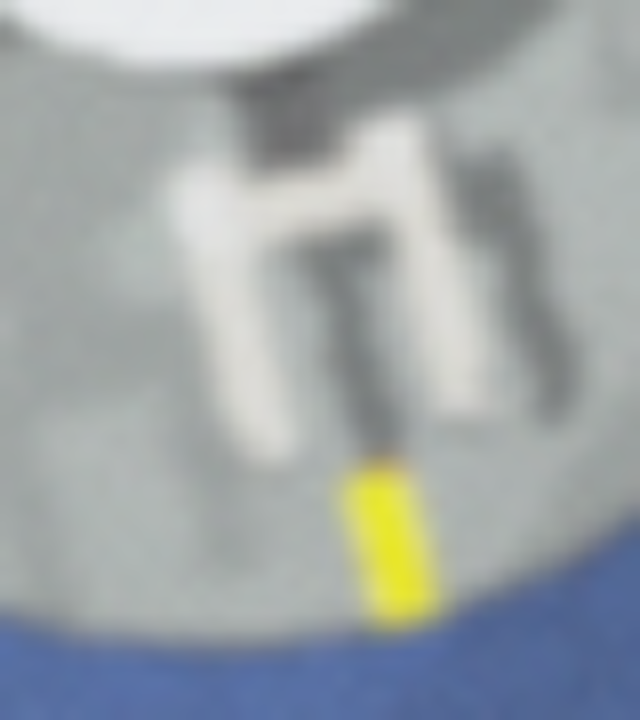

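View pics/a8z.png

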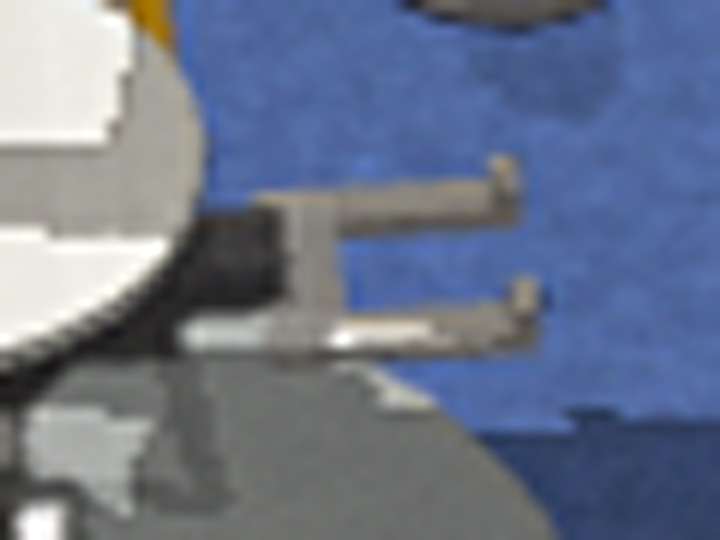

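Call:
move_arm([
  [0.003,-0.008,0.04,0,100],
  [0.003,-0.008,0.09,0,100],
  [0.003,-0.008,0.14,0,100],
  [0.003,-0.008,0.19,0,100],
  [0.003,-0.008,0.23,0,100],
  [0.003,-0.008,0.255,0,100],
  [0.003,-0.008,0.26,0,100],
  [0.003,-0.008,0.26,0,90],
])

```text
t: 9.93
tcp_pos: [0.5333, -0.2143, 0.1489]
tool_rot: [-0.118, 0.993, -0.0, 0.0]
force: [-0.3, -0.2, -0.5]
finger_gap: 0.899
```

```bash
python3 plan.py .533 -.2135 .148 -166.5;python3 shot.py side b3 260 70 400 200 5
```

```text
t 9.93 tcp [ 0.5333 -0.2143  0.1489] psi -166.46 F [-0.34 -0.23 -0.54] gap 0.899 q [-0.58  0.58  1.65  0.    0.91 -2.38] tilt [ 0.0003 -0.0001]
shift units [0.    0.002 0.002] twist units 0.002
```

View pics/b3.png

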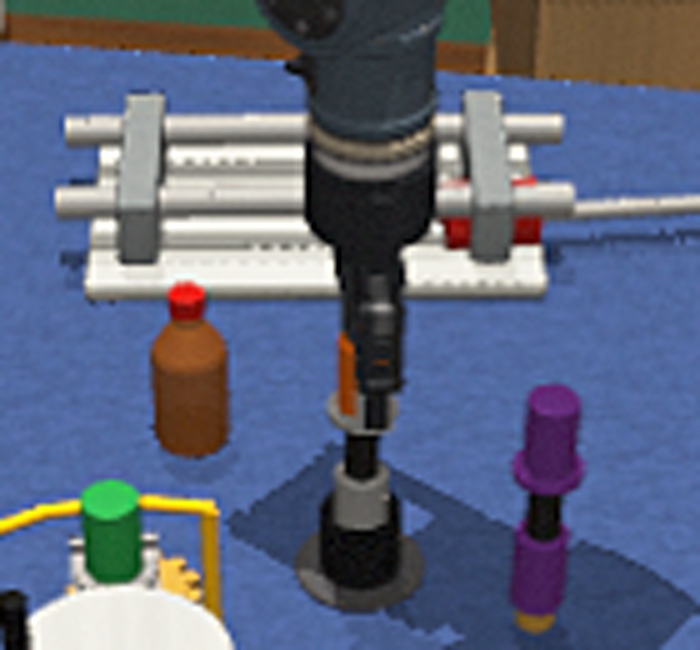

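The fingers straddle the orange grip above the collar: near finger tip at (377,425), grip at (347,375). Closing now.

Call:
move_arm([
  [0,0.001,0.001,0,75],
  [0,0.001,0.001,0,60],
  [0,0.001,0.001,0,48],
  [0,0.001,0.001,0,42],
  [0,0.001,0.001,0,36],
  [0,0.001,0.001,0,30],
  [0,0.001,0.001,0,25],
  [0,0.001,0.001,0,20],
], force=50)

```text
t: 10.65
tcp_pos: [0.5336, -0.2146, 0.1491]
tool_rot: [-0.118, 0.993, -0.001, 0.001]
force: [0.4, -2.0, 5.0]
finger_gap: 0.362
```

Call:
move_arm([
  [0,0,0,0,15],
  [0,0,0,0,15],
  [0,0,0,0,15],
  [0,0,0,0,15],
  [0,0,0,0,15],
  [0,0,0,0,15],
  [0,0,-0.005,0,15],
  [0,0,-0.01,0,15],
], force=60)

```text
t: 11.32
tcp_pos: [0.5325, -0.2138, 0.1514]
tool_rot: [-0.118, 0.993, 0.0, -0.0]
force: [1.2, -1.9, -5.6]
finger_gap: 0.359
```

```bash
python3 plan.py ;python3 shot.py side b4 260 70 400 200 5
```

```text
t 11.32 tcp [ 0.5325 -0.2138  0.1514] psi -166.47 F [ 1.21 -1.86 -5.63] gap 0.359 q [-0.58  0.58  1.65 -0.    0.92 -2.38] tilt [-0.0009  0.0003]
```

View pics/b4.png

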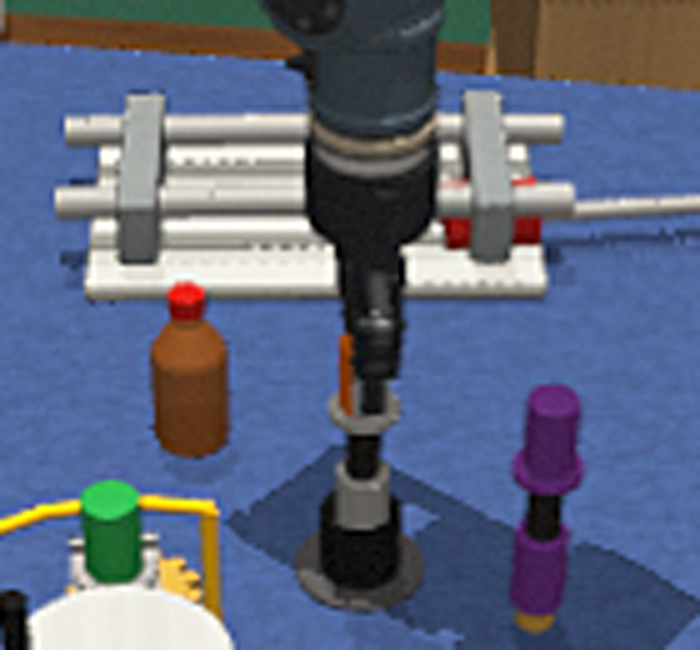

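```bash
python3 - <<'E'
from m0 import *
c=np.array([.6155,.0885]);a=np.radians(13.5);e=np.array([-np.cos(a),-np.sin(a)]);t=np.array([-np.sin(a),np.cos(a)])
for n,f in(('side','a8'),('top','b2'),('side','b3')):
    d=np.load(f+'_d.npy');C=cloud(n,d)
    q=C[...,:2]-c;R=q@e;T=q@t;Z=C[...,2]
    m=(R>.07)&(R<.16)&(abs(T)<.04)&(Z>.1)&(Z<.23)
    print(f,m.sum())
    # per-T bins
    h,ed=np.histogram(Z[m],bins=np.arange(.13,.21,.004));print(dict(zip(ed.round(3),h)))
    k=m&(abs(Z-np.median(Z[m]))<.03)
    print('med z',np.median(Z[m]),'R range',np.percentile(R[m],[0,2,98,100]),'T',np.percentile(T[m],[0,2,50,98,100]))
    dk=(abs(Z-.198)<.006)&(np.hypot(q[...,0],q[...,1])<.07)
    P=C[dk];print('disc z',P[:,2].mean(),'mid',(P.max(0)+P.min(0))/2,circ(P[np.hypot(*(P[:,:2]-c).T)>.052]))
    v,u=np.nonzero(m)
    for rr in np.arange(.07,.14,.006):
        s=m&(R>=rr)&(R<rr+.006); 
        if s.any(): print(round(rr,3),s.sum(),'z med %.4f max %.4f'%(np.median(Z[s]),Z[s].max()),'T',T[s].min().round(4),T[s].max().round(4),T[s].mean().round(4))
E
```

```text
a8 228
{np.float64(0.13): np.int64(0), np.float64(0.134): np.int64(0), np.float64(0.138): np.int64(0), np.float64(0.142): np.int64(0), np.float64(0.146): np.int64(7), np.float64(0.15): np.int64(57), np.float64(0.154): np.int64(133), np.float64(0.158): np.int64(19), np.float64(0.162): np.int64(11), np.float64(0.166): np.int64(1), np.float64(0.17): np.int64(0), np.float64(0.174): np.int64(0), np.float64(0.178): np.int64(0), np.float64(0.182): np.int64(0), np.float64(0.186): np.int64(0), np.float64(0.19): np.int64(0), np.float64(0.194): np.int64(0), np.float64(0.198): np.int64(0), np.float64(0.202): np.int64(0)}
med z 0.15538570192299483 R range [0.07002965 0.0705664  0.12151379 0.12275714] T [-0.02560673 -0.02218129  0.00654636  0.02593054  0.02691389]
disc z 0.19671257722647859 mid [0.61704768 0.09005152 0.19793605] (array([0.61665983, 0.09035443]), np.float64(0.05536758407730403))
0.07 36 z med 0.1561 max 0.1665 T -0.0219 0.0266 0.0062
0.076 36 z med 0.1548 max 0.1586 T -0.0225 0.0269 0.0034
0.082 21 z med 0.1547 max 0.1579 T -0.0204 0.0262 0.0055
0.088 23 z med 0.1548 max 0.1575 T -
[... 2462 characters left out ...]
-0.02337703 -0.0219577   0.00576774  0.02613668  0.02967697]
disc z 0.1967746558577367 mid [0.61700051 0.09150674 0.19802264] (array([0.61649855, 0.09030731]), np.float64(0.05536452732483332))
0.07 34 z med 0.1553 max 0.1685 T -0.0219 0.0281 0.0066
0.076 36 z med 0.1557 max 0.1601 T -0.0202 0.0297 0.0038
0.082 23 z med 0.1544 max 0.1592 T -0.022 0.0264 0.006
0.088 20 z med 0.1559 max 0.1585 T -0.0208 0.0246 0.0029
0.094 22 z med 0.1543 max 0.1577 T -0.0233 0.0259 -0.0034
0.1 22 z med 0.1545 max 0.1573 T -0.0234 0.0257 0.0048
0.106 22 z med 0.1550 max 0.1592 T -0.0203 0.0252 0.0024
0.112 23 z med 0.1556 max 0.1635 T -0.021 0.0281 0.0023
0.118 24 z med 0.1606 max 0.1643 T -0.0203 0.0259 0.0054
```

Gripped: opening 0.36 and about 5 N of load. From the depth data the hook's prong tops are at z≈0.1565 and the seat is at R≈0.097, so it is set low and slightly inward. Lifting now.

Call:
move_arm([
  [0,0,-0.01,0,15],
  [0,0,-0.03,0,15],
  [0,0,-0.055,0,15],
  [0,0,-0.085,0,15],
  [0,0,-0.115,0,15],
  [0,0,-0.145,0,15],
  [0,0,-0.165,0,15],
  [0,0,-0.175,0,15],
])

```text
t: 12.03
tcp_pos: [0.5328, -0.2133, 0.2241]
tool_rot: [-0.118, 0.993, 0.0, 0.0]
force: [0.3, 0.2, -4.2]
finger_gap: 0.359
```

```bash
python3 plan.py .455 .0505 .205 -166.5;python3 shot.py side b5 260 70 400 200 5
```

```text
t 12.03 tcp [ 0.5328 -0.2133  0.2241] psi -166.46 F [ 0.31  0.24 -4.22] gap 0.359 q [-0.58  0.48  1.58  0.    1.08 -2.38] tilt [0.0009 0.0003]
shift units [0.035 0.687 0.048] twist units 0.001
```

View pics/b5.png

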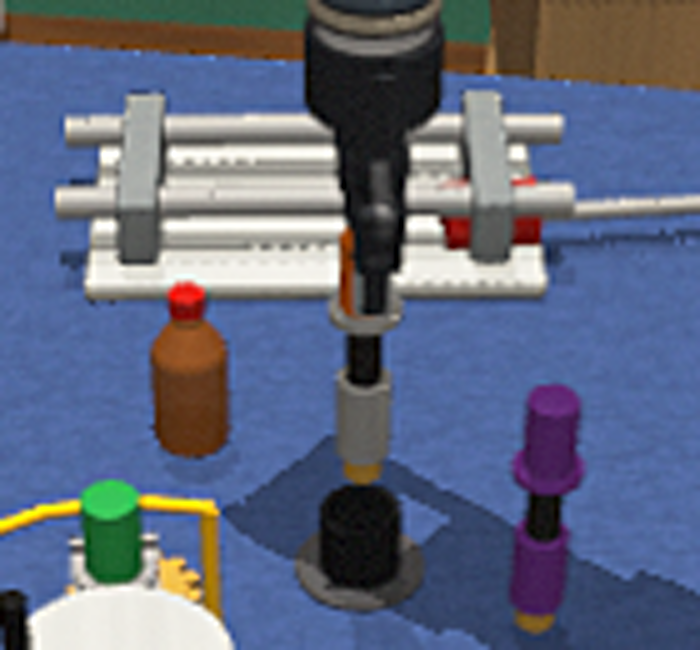

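The grinder hangs upright and clear of the cup, its nut at (362,472). Carrying it to the staging point outside the hook.

Call:
move_arm([
  [0.015,0.03,0,0,15],
  [0.03,0.09,0,0,15],
  [0.045,0.17,0,0,15],
  [0.055,0.26,0,0,15],
  [0.055,0.36,0.01,0,15],
  [0.055,0.46,0.02,0,15],
  [0.05,0.55,0.03,0,15],
  [0.045,0.6,0.035,0,15],
])

```text
t: 12.75
tcp_pos: [0.4554, 0.0191, 0.2075]
tool_rot: [-0.118, 0.993, 0.002, -0.003]
force: [-0.6, -0.4, -4.0]
finger_gap: 0.362
```

```bash
python3 plan.py .455 .0505 .200 -166.5;python3 shot.py side b6 200 100 400 300 3
```

```text
t 12.75 tcp [0.4554 0.0191 0.2075] psi -166.39 F [-0.61 -0.39 -4.04] gap 0.362 q [-0.21  0.36  1.88  0.    0.91 -2.01] tilt [-0.0058  0.0029]
shift units [-0.018  0.076  0.019] twist units 0.004
```

View pics/b6.png

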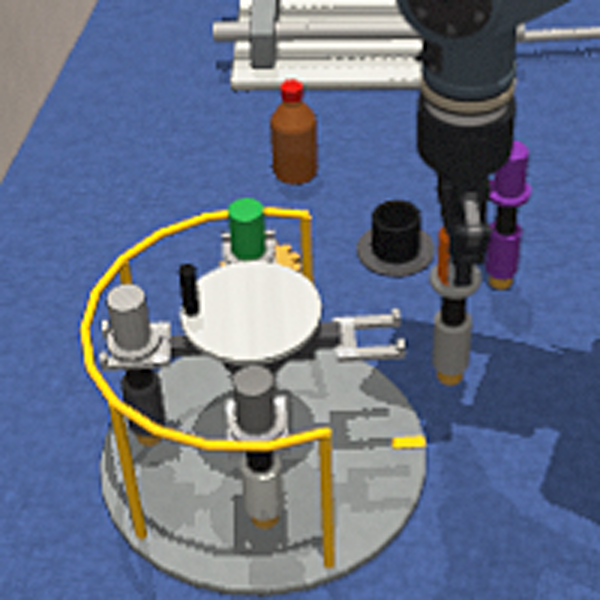

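The grinder hangs just outside the fork, collar at (455,278), fork tips at (397,320) and (402,347). Moving sideways onto the slot axis.

Call:
move_arm([
  [-0.003,0.02,0.003,0,15],
  [-0.006,0.04,0.007,0,15],
  [-0.009,0.055,0.011,0,15],
  [-0.011,0.067,0.014,0,15],
  [-0.011,0.073,0.016,0,15],
  [-0.011,0.075,0.017,0,15],
  [-0.011,0.075,0.017,0,15],
  [-0.011,0.075,0.017,0,15],
])

```text
t: 13.47
tcp_pos: [0.4567, 0.0451, 0.2015]
tool_rot: [-0.118, 0.993, -0.0, 0.0]
force: [-0.3, -0.6, -4.3]
finger_gap: 0.361
```

```bash
cat > rt.py <<'E'
from h import *
from scipy.spatial.transform import Rotation as R_
s=manip.sense();c=np.array([.6155,.0885]);a=np.radians(13.5);e=np.array([-np.cos(a),-np.sin(a)]);t=np.array([-np.sin(a),np.cos(a)])
q=s['tcp_pos'][:2]-c;M=R_.from_quat(s['tool_rot']).as_matrix()
print('t',round(s['t'],2),'R %.4f T %.4f z %.4f collar %.4f'%(q@e,q@t,s['tcp_pos'][2],s['tcp_pos'][2]-.0231),'tool F',(M.T@s['force']).round(2),'tq',(M.T@s['ft_torque']).round(3),'gap',round(s['finger_gap'],3),'tilt',M[:2,2].round(4))
E
python3 rt.py;python3 shot.py side b7 260 140 380 240 6.5;python3 shot.py top b8 230 120 450 270 3.6
```

```text
t 13.47 R 0.1646 T -0.0051 z 0.2015 collar 0.1784 tool F [ 0.39 -0.48  4.29] tq [-0.036 -0.037 -0.022] gap 0.361 tilt [ 0.0002 -0.0002]
```

View pics/b7.png

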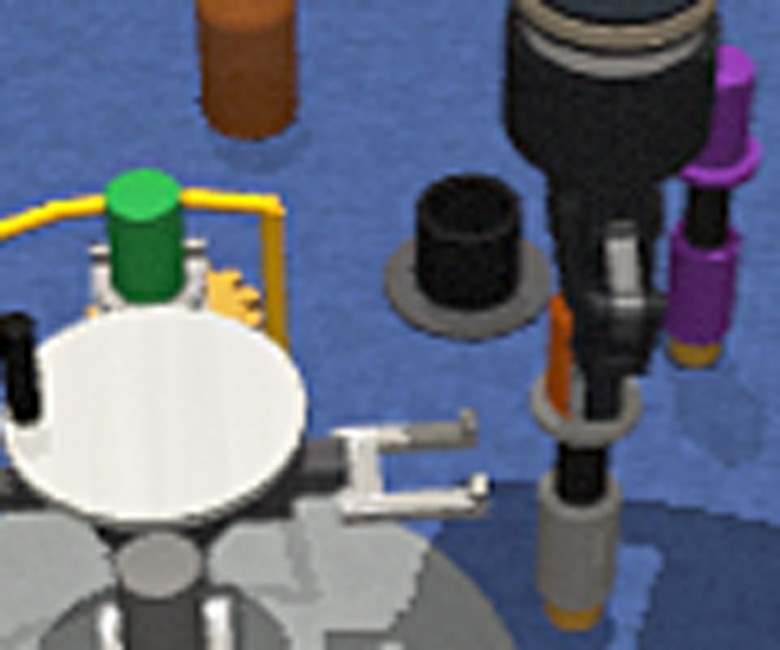

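View pics/b8.png

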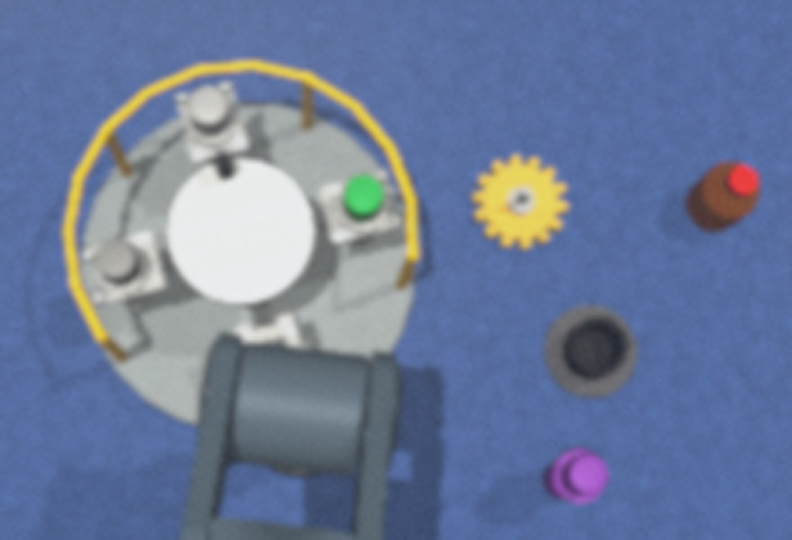

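```bash
python3 - <<'E'
from m0 import *
a=cv2.imread('pics/b7_full.png');crop(0,a,335,185,365,240,12,'b7z')
c=np.array([.6155,.0885]);a=np.radians(13.5);e=np.array([-np.cos(a),-np.sin(a)]);t=np.array([-np.sin(a),np.cos(a)])
p=pz('side',350.15,202.3,.1814);q=p[:2]-c;print('collar est side R %.4f T %.4f'%(q@e,q@t))
d=np.load('b7_d.npy');C=cloud('side',d);q=C[...,:2]-c;R=q@e;T=q@t;Z=C[...,2]
im=cv2.imread('pics/b7_full.png')
# collar top-face/side, neck, head: depth-based
for nm,z0,z1 in(('collar',.176,.186),('head',.078,.126),('neck',.14,.168)):
    m=(abs(R-.165)<.04)&(abs(T)<.05)&(Z>z0)&(Z<z1)
    print(nm,m.sum(),'R',np.percentile(R[m],[2,98]).round(4),'T',np.percentile(T[m],[2,98]).round(4), 'fit',circ(np.c_[R[m],T[m]]))
E
```

```text
collar est side R 0.1634 T 0.0004
collar 74 R [0.1429 0.1834] T [-0.013   0.0198] fit (array([ 0.16384557, -0.00202568]), np.float64(0.01916075654723698))
head 149 R [0.1474 0.1787] T [-0.0008  0.0137] fit (array([ 0.16345428, -0.00252972]), np.float64(0.015168711163632055))
neck 56 R [0.1536 0.1722] T [-0.0005  0.0086] fit (array([ 0.16304948, -0.00103797]), np.float64(0.008602858966797421))
```

View pics/b7z.png

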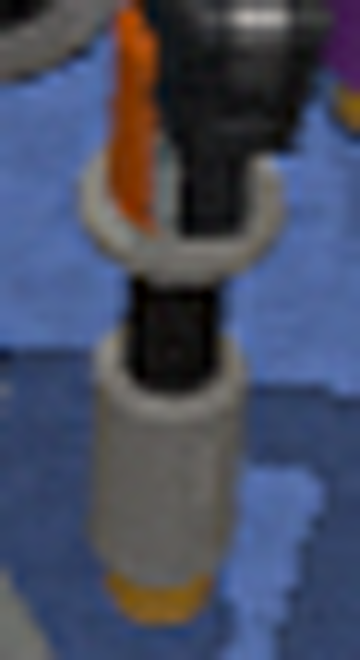

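In the side view the neck and collar are well outside the fork: collar at (586,405), tips at (467,425) and (480,487). The camera-relative estimate puts the hook axis at about T=0. I'll correct sideways and height first.

Call:
move_arm([
  [0,0.004,0.003,0,15],
  [0,0.008,0.006,0,15],
  [0,0.011,0.01,0,15],
  [0,0.0125,0.0125,0,15],
  [0,0.0125,0.0125,0,15],
  [0,0.0125,0.0125,0,15],
  [0,0.0125,0.0125,0,15],
  [0,0.0125,0.0125,0,15],
])

```text
t: 14.23
tcp_pos: [0.4554, 0.0503, 0.1965]
tool_rot: [-0.118, 0.993, -0.0, 0.0]
force: [-0.5, -0.3, -3.8]
finger_gap: 0.361
```

```bash
python3 rt.py
```

```text
t 14.23 R 0.1646 T 0.0002 z 0.1965 collar 0.1734 tool F [ 0.51 -0.14  3.77] tq [ 0.024 -0.017  0.023] gap 0.361 tilt [ 0.0001 -0.    ]
```

Now inward in steps, watching the force.

Call:
move_arm([
  [-0.005,0,0,0,15],
  [-0.015,0,0,0,15],
  [-0.025,0,0,0,15],
  [-0.038,0,0,0,15],
  [-0.05,0,0,0,15],
  [-0.06,0,0,0,15],
  [-0.07,0,0,0,15],
  [-0.075,0,0,0,15],
])

```text
t: 14.9
tcp_pos: [0.4853, 0.0575, 0.1965]
tool_rot: [-0.118, 0.993, -0.0, 0.0]
force: [0.3, -0.5, -3.3]
finger_gap: 0.361
```

```bash
python3 rt.py;python3 shot.py side b9 290 180 360 240 11
```

```text
t 14.9 R 0.1339 T 0.0002 z 0.1965 collar 0.1734 tool F [-0.14 -0.52  3.34] tq [ 0.024 -0.035  0.007] gap 0.361 tilt [ 0.0007 -0.    ]
```

View pics/b9.png

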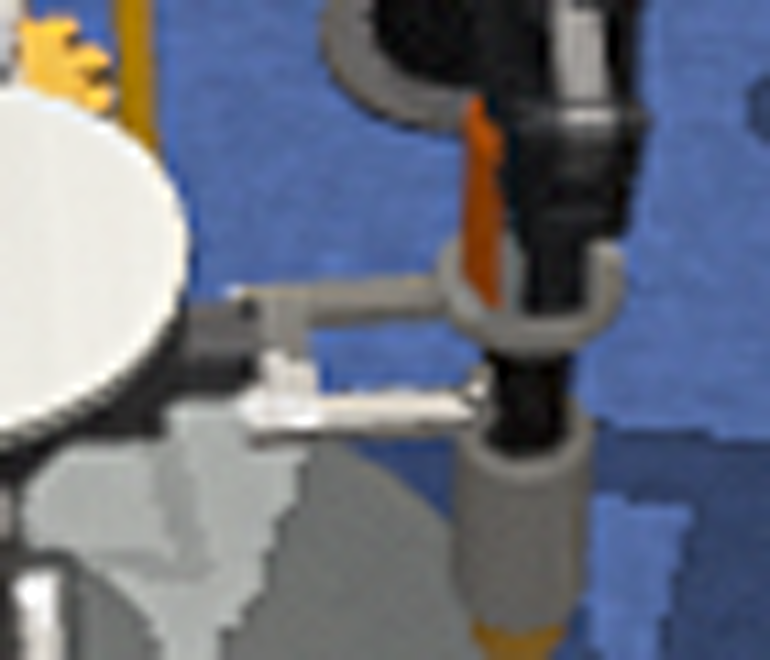

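The collar passes above the tips: tip at (485,385), neck at (530,395). The next short step brings the neck between the prongs.

Call:
move_arm([
  [-0.005,0,0,0,15],
  [-0.01,0,0,0,15],
  [-0.015,0,0,0,15],
  [-0.02,0,0,0,15],
  [-0.025,0,0,0,15],
  [-0.03,0,0,0,15],
  [-0.035,0,0,0,15],
  [-0.04,0,0,0,15],
])

```text
t: 15.62
tcp_pos: [0.5002, 0.0611, 0.1965]
tool_rot: [-0.118, 0.993, 0.0, -0.0]
force: [-0.4, 0.2, -4.1]
finger_gap: 0.359
```

```bash
python3 rt.py;python3 shot.py side b10 290 180 360 240 11
```

```text
t 15.62 R 0.1185 T 0.0003 z 0.1965 collar 0.1734 tool F [0.31 0.24 4.09] tq [-0.012  0.023 -0.023] gap 0.359 tilt [-0.      0.0001]
```

View pics/b10.png

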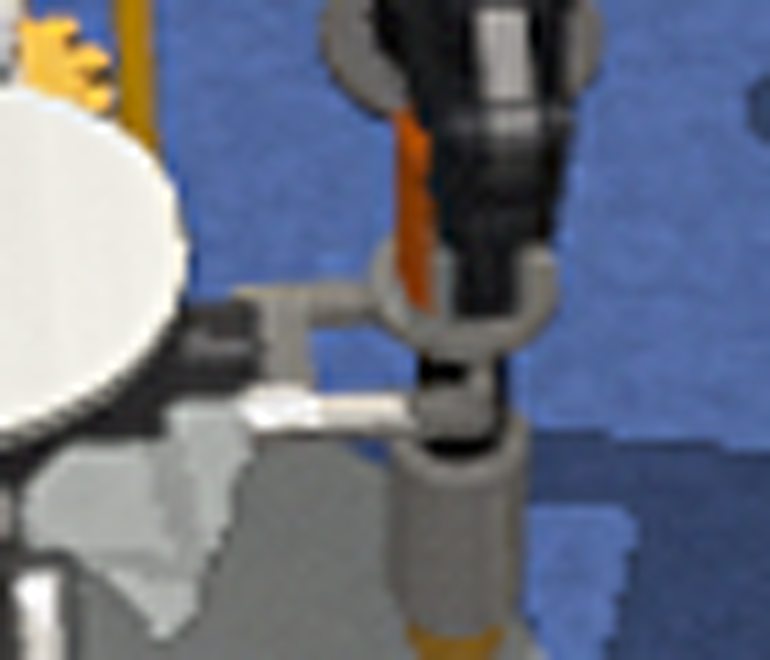

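No force, and the neck is between the prongs, with the near tip in front of it at (480,395). Continuing slowly inward.

Call:
move_arm([
  [-0.006,0,0,0,15],
  [-0.012,0,0,0,15],
  [-0.018,0,0,0,15],
  [-0.024,0,0,0,15],
  [-0.03,0,0,0,15],
  [-0.036,0,0,0,15],
  [-0.042,0,0,0,15],
  [-0.046,0,0,0,15],
])

```text
t: 16.33
tcp_pos: [0.5183, 0.0655, 0.1965]
tool_rot: [-0.118, 0.993, -0.0, 0.0]
force: [0.1, -0.0, -3.4]
finger_gap: 0.361
```

```bash
python3 rt.py
```

```text
t 16.33 R 0.0999 T 0.0003 z 0.1965 collar 0.1734 tool F [-0.12 -0.04  3.45] tq [-0.022  0.053  0.009] gap 0.361 tilt [0.0003 0.    ]
```

Feeling for the slot end, 0.8 mm per row.

Call:
move_arm([
  [-0.002,0,0,0,15],
  [-0.004,0,0,0,15],
  [-0.006,0,0,0,15],
  [-0.008,0,0,0,15],
  [-0.01,0,0,0,15],
  [-0.012,0,0,0,15],
  [-0.012,0,0,0,15],
  [-0.012,0,0,0,15],
])

```text
t: 17.0
tcp_pos: [0.5226, 0.0665, 0.1965]
tool_rot: [-0.118, 0.993, -0.0, 0.0]
force: [-0.6, -0.0, -4.1]
finger_gap: 0.36
```

```bash
python3 rt.py;python3 shot.py side b11 290 180 360 240 11
```

```text
t 17.0 R 0.0955 T 0.0003 z 0.1965 collar 0.1734 tool F [0.56 0.11 4.12] tq [-0.004  0.013  0.029] gap 0.36 tilt [ 0. -0.]
```

View pics/b11.png

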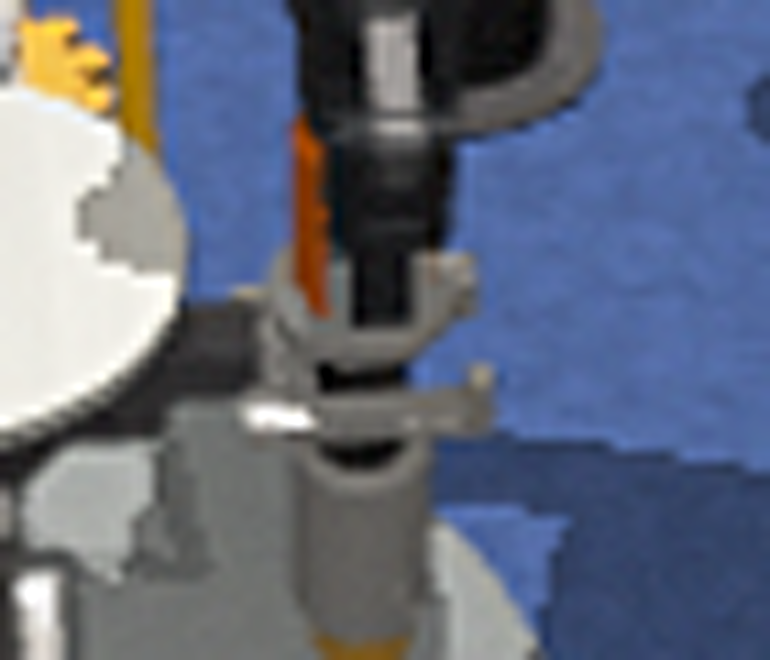

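Call:
move_arm([
  [-0.001,0,0,0,15],
  [-0.002,0,0,0,15],
  [-0.003,0,0,0,15],
  [-0.004,0,0,0,15],
  [-0.005,0,0,0,15],
  [-0.006,0,0,0,15],
  [-0.006,0,0,0,15],
  [-0.006,0,0,0,15],
])

```text
t: 17.72
tcp_pos: [0.5237, 0.0669, 0.1963]
tool_rot: [-0.118, 0.993, -0.0, -0.001]
force: [-4.0, -1.9, -1.6]
finger_gap: 0.357
```

```bash
python3 rt.py
```

```text
t 17.72 R 0.0943 T 0.0005 z 0.1963 collar 0.1732 tool F [ 4.29 -0.91  1.6 ] tq [0.112 0.938 0.016] gap 0.357 tilt [-0.0027 -0.0003]
```

Contact: 4.3 N at R≈0.0945, as predicted. I'll back off to the seat centre, then lower gently.

Call:
move_arm([
  [0.003,0,0,0,15],
  [0.006,0,0,0,15],
  [0.009,0,0,0,15],
  [0.009,0,0.005,0,15],
  [0.009,0,0.01,0,15],
  [0.009,0,0.015,0,15],
  [0.009,0,0.02,0,15],
  [0.009,0,0.02,0,15],
])

```text
t: 18.38
tcp_pos: [0.5213, 0.0663, 0.188]
tool_rot: [-0.118, 0.993, 0.0, -0.0]
force: [-0.6, 0.6, -4.2]
finger_gap: 0.359
```

```bash
python3 rt.py;python3 shot.py side b12 290 180 360 240 11
```

```text
t 18.38 R 0.0968 T 0.0004 z 0.1880 collar 0.1649 tool F [0.41 0.76 4.19] tq [-0.035  0.06   0.028] gap 0.359 tilt [-0.0005  0.0001]
```

View pics/b12.png

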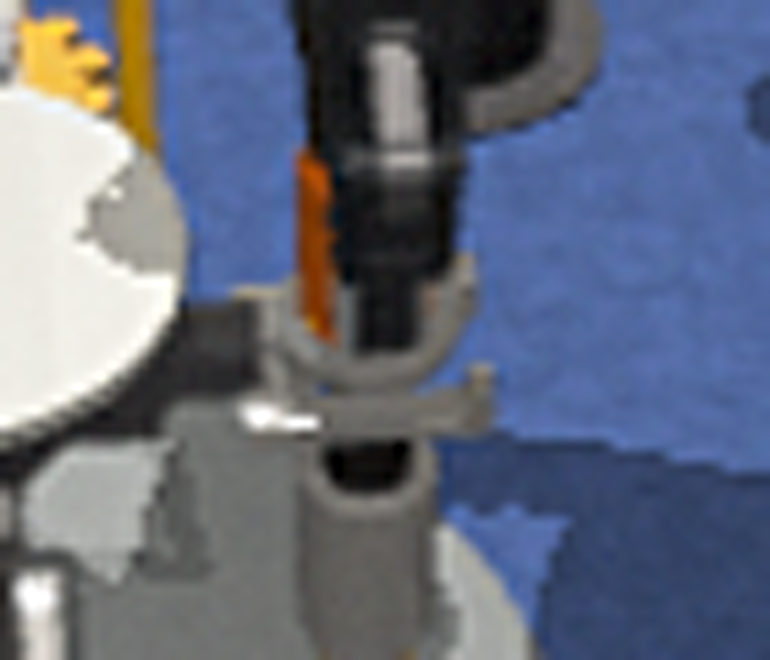

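The collar is coming down inside the tips, its underside at about row 385 with the prong at 410. I'll lower more slowly.

Call:
move_arm([
  [0,0,0.003,0,15],
  [0,0,0.006,0,15],
  [0,0,0.009,0,15],
  [0,0,0.011,0,15],
  [0,0,0.013,0,15],
  [0,0,0.014,0,15],
  [0,0,0.015,0,15],
  [0,0,0.015,0,15],
])

```text
t: 19.1
tcp_pos: [0.5213, 0.0662, 0.1825]
tool_rot: [-0.118, 0.993, 0.0, -0.0]
force: [-0.1, 0.3, -4.7]
finger_gap: 0.36
```

```bash
python3 rt.py
```

```text
t 19.1 R 0.0967 T 0.0003 z 0.1825 collar 0.1594 tool F [0.04 0.33 4.73] tq [ 0.053  0.063 -0.035] gap 0.36 tilt [-0.0001  0.    ]
```

Call:
move_arm([
  [0,0,0.001,0,15],
  [0,0,0.002,0,15],
  [0,0,0.003,0,15],
  [0,0,0.004,0,15],
  [0,0,0.005,0,15],
  [0,0,0.006,0,15],
  [0,0,0.007,0,15],
  [0,0,0.007,0,15],
])

```text
t: 19.77
tcp_pos: [0.5214, 0.0662, 0.1801]
tool_rot: [-0.118, 0.993, -0.0, 0.0]
force: [-1.1, -0.6, -0.5]
finger_gap: 0.363
```

```bash
python3 rt.py
```

```text
t 19.77 R 0.0967 T 0.0003 z 0.1801 collar 0.1570 tool F [ 1.23 -0.28  0.52] tq [-0.105  0.204 -0.012] gap 0.363 tilt [0.0002 0.    ]
```

The load has gone from about 4.4 N to 0.5 N at a collar height of 0.157, matching the measured prong top. I'll check the picture before releasing.

```bash
python3 shot.py side b13 290 180 360 240 11; python3 rt.py
```

```text
t 19.82 R 0.0967 T 0.0003 z 0.1800 collar 0.1569 tool F [0.79 0.57 0.53] tq [-0.143  0.231 -0.046] gap 0.36 tilt [ 0.0002 -0.    ]
```

View pics/b13.png

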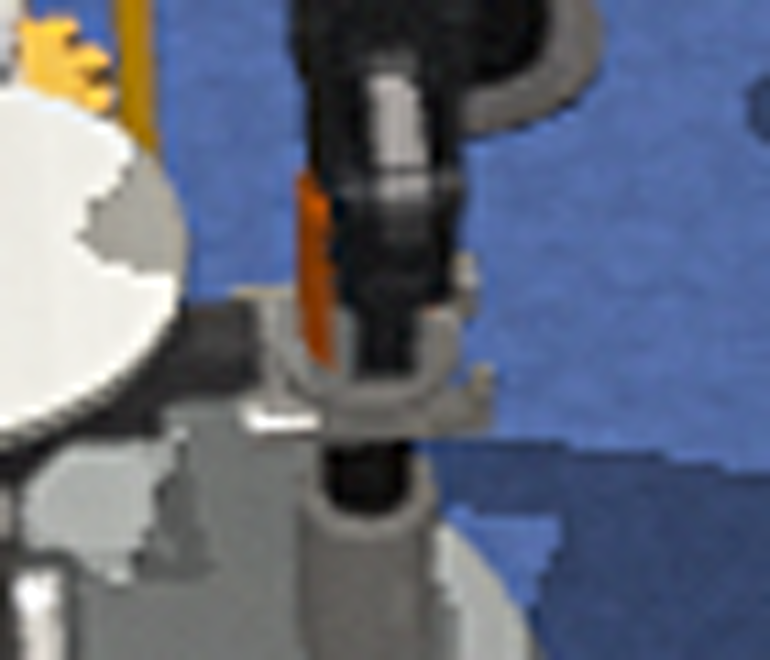

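The collar lies flat on both prongs behind the tips, with the near tip at (483,380) and the far one at (462,270). I'll ease the grip to 20 N, then open slowly.

Call:
move_arm([
  [0,0,0,0,25],
  [0,0,0,0,30],
  [0,0,0,0,34],
  [0,0,0,0,36],
  [0,0,0,0,38],
  [0,0,0,0,41],
  [0,0,0,0,45],
  [0,0,0,0,50],
], force=20)

```text
t: 20.48
tcp_pos: [0.5217, 0.0662, 0.1797]
tool_rot: [-0.118, 0.993, -0.0, 0.0]
force: [0.9, -0.0, 0.1]
finger_gap: 0.501
```

```bash
python3 rt.py; python3 shot.py side b14 290 180 360 240 11
```

```text
t 20.48 R 0.0964 T 0.0002 z 0.1797 collar 0.1566 tool F [-0.89 -0.23 -0.07] tq [ 0.012  0.016 -0.067] gap 0.501 tilt [ 0.0007 -0.    ]
```

View pics/b14.png

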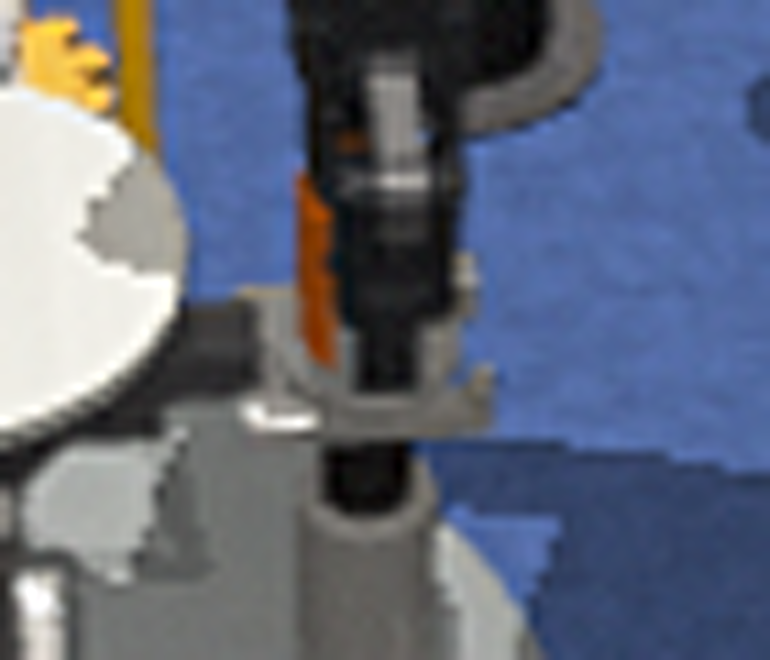

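Released, and the grinder didn't move. Opening wider and rising straight up.

Call:
move_arm([
  [0,0,0,0,58],
  [0,0,0,0,66],
  [0,0,0,0,74],
  [0,0,-0.01,0,80],
  [0,0,-0.03,0,80],
  [0,0,-0.06,0,80],
  [0,0,-0.1,0,80],
  [0,0,-0.15,0,80],
])

```text
t: 21.2
tcp_pos: [0.5208, 0.0663, 0.2402]
tool_rot: [-0.118, 0.993, 0.0, -0.001]
force: [0.5, -0.0, -0.1]
finger_gap: 0.8
```

Call:
move_arm([
  [0.02,0,-0.03,0,80],
  [0.06,0,-0.08,0,80],
  [0.08,-0.05,-0.12,0,80],
  [0.1,-0.12,-0.15,0,80],
  [0.1,-0.2,-0.15,0,80],
  [0.1,-0.28,-0.15,0,80],
  [0.1,-0.34,-0.15,0,80],
  [0.1,-0.36,-0.15,0,80],
])

```text
t: 21.87
tcp_pos: [0.5174, -0.0866, 0.3009]
tool_rot: [-0.116, 0.993, -0.001, 0.001]
force: [0.4, 1.0, 0.0]
finger_gap: 0.8
```

```bash
python3 rt.py; python3 shot.py side c1 200 100 400 300 3; python3 shot.py top c2 230 120 450 270 3.6
```

```text
t 21.87 R 0.1362 T -0.1474 z 0.3009 collar 0.2778 tool F [-0.61  0.86 -0.  ] tq [-0.004  0.018  0.014] gap 0.8 tilt [ 0.0028 -0.0023]
```

View pics/c1.png

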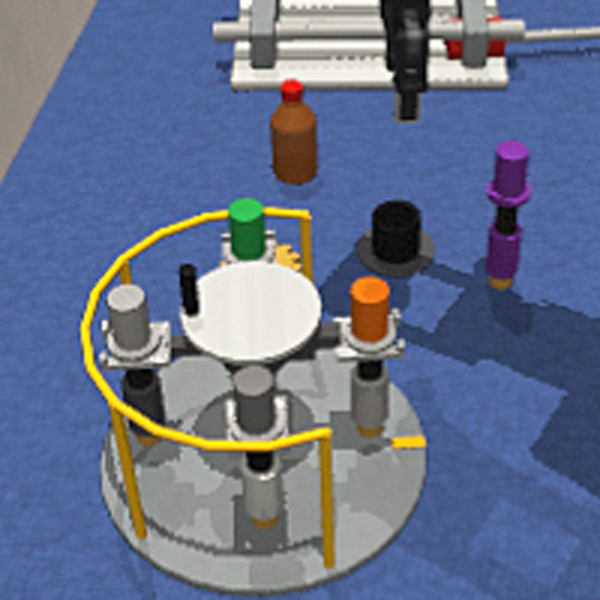

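View pics/c2.png

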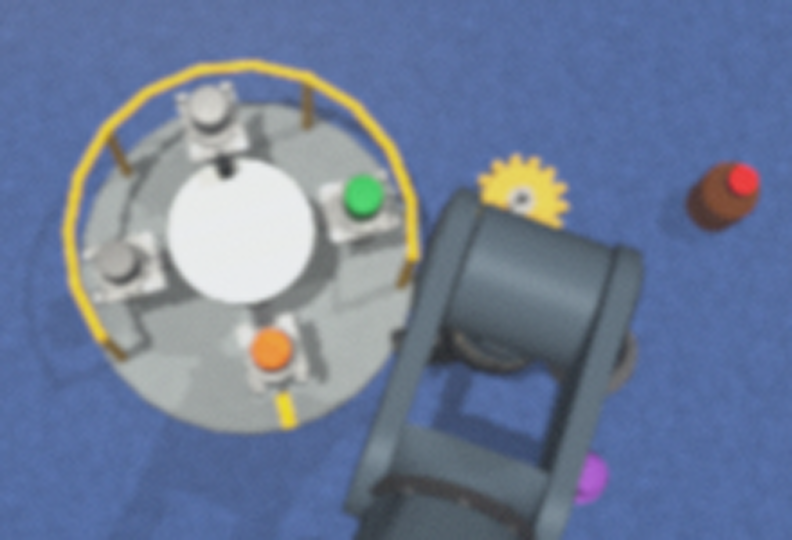

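The side view shows the orange grinder upright in the hook at (370,310). The post (190,290) and green tool (246,215) are exactly where they stood at the stop, and the gripper is clear. In the top view the orange top is at (271,350), in line with the marker. The wire wheel and bottle haven't moved. I'll do one last numeric check, then hand in.

```bash
python3 - <<'E'
from m0 import *
c=np.array([.6155,.0885]);a=np.radians(13.5);e=np.array([-np.cos(a),-np.sin(a)]);t=np.array([-np.sin(a),np.cos(a)])
A=cv2.imread('pics/a8_full.png').astype(int);B=cv2.imread('pics/c1_full.png').astype(int)
print('diff green/post region',abs(A-B)[165:200,255:300].mean())
d=np.load('c1_d.npy');C=cloud('side',d);h=cv2.cvtColor(B.astype(np.uint8),cv2.COLOR_BGR2HSV)
m=(h[...,0]<14)&(h[...,1]>150)&(C[...,2]>.15);P=C[m];P=P[np.hypot(*(P[:,:2]-[.521,.066]).T)<.03]
print('top z',np.percentile(P[:,2],95)); 
for z0,z1,nm in((.17,.205,'grip'),(.06,.105,'head')):
    q=C[...,:2]-c;R=q@e;T=q@t
    k=(abs(R-.097)<.02)&(abs(T)<.022)&(C[...,2]>z0)&(C[...,2]<z1)
    print(nm,k.sum(),'R mid',np.percentile(R[k],[3,97]).mean().round(4))
print('gauge',np.abs(cv2.imread('pics/side0.png').astype(int)-B)[330:380,275:320].mean())
manip.sign_off()
E
```

```text
diff green/post region 17.134179894179894
top z 0.2116331250244435
grip 132 R mid 0.0946
head 144 R mid 0.0947
gauge 3.7376296296296294
the job is handed in; nothing more can be done
```

I turned the carousel to its stop and hung the orange grinder in the empty hook. The job was handed in at about 22 s of the 72 s allowed; no verdict is reported.

- **Carousel:** I caged the black post loosely between the fingers and swept it round. At the stop the arm stood still while the push rose to 12.6 N. The grinder was still in its cup then.
- **Grinder:** I felt the slot end with 4.3 N, backed off about 2.5 mm and lowered until the load went onto the hook. That happened at collar height 0.157 m, about 8 mm below the middle setting, as the depth images had predicted. The grinder did not shift when I opened the fingers.
- **Last checks:**
  - The grinder's top was at z≈0.212 m in the depth image, low by the same 8 mm.
  - Grip and head were at the same distance from the axis, so it hangs upright in that direction. In the other direction I judged it upright only by eye.
  - The gripper was clear with no force on it.
  - By eye, the wire wheel and oil bottle had not moved. The patch of picture around the gauge matched the start.
- **Checks that disagreed:**
  - The pixel comparison of the post and green-tool area gave a mean difference of 17. I put that down to the arm's different shadow, since by eye the post and green tool were at the same pixels.
  - The two cameras differed by a few millimetres in y. I settled that by measuring the grinder against the hook within the same view.

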